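Hand a squared stack of drilled boards through the flap hatch

ROBOT

A 7-joint arm with a two-finger parallel gripper is mounted at the origin on the work surface. World frame = base frame: x ahead of the robot, y to its left, z up, the work surface at z = 0. Lengths are in m, angles in rad, forces in N, time in s.
With the tool pointing down it reaches from about 0.425 to 0.875 m from the base axis. Payload 4.7 kg.
Tool frame: the origin (TCP) lies midway between the tips of the shut fingers; the grasp point (between the pads) lies ctrl.grasp_offset behind it (ctrl.grasp_offset is the distance from the TCP to the grasp point, in m); z points along the fingers, y is the line along which they close (so a half turn about z gives the same grasp; the last joint's range is limited). The gripper opens to 87 mm and grips with 3 to 60 N. Pads are 19 mm wide; open, the fingers measure 117 mm over their backs; the gripper's body (75 mm by 190 mm) begins 51 mm behind the grasp point.
Start: joints at [1.119, 0.321, -0.07, 1.45, 0.023, 1.371, -0.057], TCP at [0.292, -0.581, 0.223] pointing down, gripper open.
Joint ranges: [-2.86, 2.86], [-0.3, 2.09], [-1.38, 1.24], [0.06, 2.45], [-1.56, 4.7], [0.09, 2.05], [-2.69, 2.69]. Speed limits (rad/s): [2.57, 2.57, 3.14, 3.14, 3.14, 3.14, 3.14].

INTERFACE

Orientations are given as a rotation vector (axis times angle).
In Python, from bench import ctrl gives the robot as it stands. The module is installed in compiled form; this text tells all that it offers.
- The arm moves only by the tool jog_arm, never from a script. Its argument "moves" is one flat list of numbers, 7 for each row, row after row: the shift along the tool's x, y, z in units of 30 cm (1.0 is 30 cm), then the turn, a rotation vector about the tool's x, y, z in units of 60 degrees (1.0 is 60 degrees), then the gripper's target within -1 to 1 (fully open at 1, half-way at 0, shut at -1). In form: [x, y, z, wx, wy, wz, fingers, x, y, z, wx, wy, wz, fingers, ...]. A call has exactly 8 rows; each row is the pose to reach, as a shift and turn from the pose commanded when the call began, along the tool's axes at that moment; what a row does not reach only later rows make up. A row lasts 1/8 s, in which the tool goes at most 62.5 mm and 10.7 degrees, less where a joint would pass 70% of its speed; a pose out of reach is approached as far as the arm can. A call with a number of a shift or a turn outside -1 to 1 is refused whole. A call with a gripper value outside its range is refused whole. The fingers move at their own pace and stop on an object; "newtons" is the grip in N (left out, the last holds). Time passes only in rows, so rows that repeat a pose let the fingers close, or fill a call up. It gives the time, the measured TCP pose, the force, the opening and the grip force at its end, in the units of the state.
- ctrl.get_state(): the state, without advancing time (a new reading comes with each control period).
- ctrl.get_image(name): name is "scene" or "top"; returns a dict with "pixels" (480x640x3 uint8, red, green, blue), "fx", "fy", "cx", "cy" (pixels), "xyz" and "rotation" of the camera in the world. Camera axes: x right, y up, looking along -z (the intrinsics and any distortion apply to the point x, -y, -z); pixel columns grow to the right and rows downward; lengths in m; the calibration is good to about 2 mm. A picture is of the moment at which its call begins. There is no depth.
- ctrl.close_job(): hands the job in; it is judged then, once.
The state is a dict: "time": time; "joint_positions": joint angles; "qd": joint speeds; "joint_torque": joint torques, N m; "position": TCP position; "tool_rot": TCP orientation; "ft_force": force on the tool from outside, world axes, zero at the start; "torque": the same for the moment, N m; "grip_width": opening from 0.0 (shut) to 1.0 (fully open); "grip_force": force on a finger pad.
Only numpy, scipy, OpenCV 4.12 (cv2) and the standard library are available. Lean on these libraries where they do the work, as an engineer would, in place of code of your own. Each camera call takes 0.05 s, during which the arm holds its last target. There are 200 camera calls.

TASK

Lay all the drilled boards from the grey tray in one pile on the hatch's white loading deck, each one flat and flush against both the side fence and the slotted rear stop. Then take the push block by its red handle and push the whole pile through the orange sprung flap together, far enough that the flap drops fully shut behind it and the pile stays neat inside. Finish with the push block standing back on its black rubber mat, and leave the glue, the jar, the tape measure, the bit case and the sanding block where they are.

Things in the scene. Friction and masses are not known exactly. Their poses are not given: they have to be found in the camera images.
- board1_mid (a point): drilled wooden board, 120 x 66 x 14 mm (x long, y wide, z thick), about 75 g, three dark holes along its middle; the boards differ only in their wood. This point is its centre, half-way up. None if this board is absent
- board2_mid (a point): drilled wooden board, 120 x 66 x 14 mm (x long, y wide, z thick), about 75 g, three dark holes along its middle; the boards differ only in their wood. This point is its centre, half-way up. None if this board is absent
- board3_mid (a point): drilled wooden board, 120 x 66 x 14 mm (x long, y wide, z thick), about 75 g, three dark holes along its middle; the boards differ only in their wood. This point is its centre, half-way up. None if this board is absent
- board4_mid (a point): drilled wooden board, 120 x 66 x 14 mm (x long, y wide, z thick), about 75 g, three dark holes along its middle; the boards differ only in their wood. This point is its centre, half-way up. None if this board is absent
- corner (a point): the inner corner of the white loading deck where rear stop and side fence meet, on the deck's top (8 mm above the bench). x points in the pushing direction to the flap, y to the left, to the side fence, z up. A board flush in the corner has its long side along x and its centre at x = +60, y = -33 mm. The deck (x -200 to 420, y -143 to 77 mm) is level and runs on as the floor of the hatch box; all fixed
- fence (a point): middle of the side fence's face, at deck level, 60 mm ahead of corner, same axes. The blue fence faces -y along the plane y = 0; it is in two pieces, x = -74 to -35 mm and x = 35 to 70 mm, 14 mm thick, 52 mm high; the 70 mm gap between them is open, for a finger beside a board
- slot (a point): middle of the slot in the rear stop, at deck level, 33 mm to the right of corner, same axes. The blue stop faces +x in the plane x = 0, is 14 mm thick and 52 mm high, with a 48 mm wide slot (y = -24 to 24 mm) through which the 40 mm wide push block passes; left piece y = 24 to 33 mm, right piece y = -49 to -24 mm
- opening (a point): foot of the orange-edged opening in the front wall of the grey hatch box, at deck level, 130 mm ahead of corner, axes as for corner. The opening is 80 mm wide (y = -40 to 40 mm; the slot's line is y = 3 mm), 68 mm high, in a wall 12 mm thick. The box with its clear top is 220 mm wide, 112 mm high over the deck; its free floor inside runs from x = 12 to 284 mm
- flap_line (a point): foot of the shut flap, on the deck in the middle of the opening, 17 mm ahead of opening in x (147 mm ahead of corner), same axes
- flap (a joint): orange flap, 90 mm wide, 70 mm long, hung from a pin 74 mm above flap_line. 0 = hanging shut; grows as its foot swings inward (+x), up to 1.5 rad; a stop keeps it from swinging outward. A light spring (0.01 to 0.04 Nm) and its weight shut it. It rests on whatever is under it, so it shuts only once the boards' near ends are 72 mm or more beyond flap_line and the push block is out
- pushblock_grip (a point): centre of the red handle of the push block: upright grip 44 mm long (x), 26 mm wide (y), 48 mm high, so from 24 mm below to 24 mm above this point; take it across its width. Same axes as pushblock_mid; this point is 60 mm behind (-x) and 48 mm above pushblock_mid
- pushblock_mid (a point): centre of the dark wooden body of the push block, 180 mm long (x), 40 mm wide (y), 50 mm high, on a heavy steel sole; about 450 g. x points to the rubber-faced pushing end, 90 mm ahead of this point; the handle stands on the other end
- mat_mid (a point): middle of the top of the black rubber mat where the push block lives, 240 (x) x 100 (y) x 3 mm, fixed to the bench
- tray: grey shallow tray, 310 (x) x 320 (y) mm, floor 4 mm thick, rim 12 mm high, fixed; origin in the middle of its underside
- pushblock: the push block again; origin in the middle of the underside of its body
- glue: bystander, to be left alone: yellow glue bottle, 52 mm across, 150 mm high; origin under its base
- screws: bystander, to be left alone: glass jar, 64 mm across, 55 mm high; origin under its base
- tape: bystander, to be left alone: yellow and black tape measure, 66 x 36 x 62 mm high, standing on the deck beside the push block's path; origin under its base
- bitcase: bystander, to be left alone: green drill-bit case, 90 x 50 x 28 mm high; origin under its base
- sander: bystander, to be left alone: cork sanding block, 100 x 60 x 35 mm high; origin under its base
There are look-alikes about, which are no part of the job. Several things look just like the pushblock: the one meant starts farthest to the robot's left.

How it is judged:
On the way, in this order (a step that is already met when the one before it is completed fails the run):
1. all boards lie in one pile, flat and flush against the side fence and the rear stop (4 mm, 0.05 rad), let go (x of board1_mid in the frame of corner between 0.056 and 0.064 m and y of board1_mid in the frame of corner between -0.037 and -0.029 m and angle between the x axis of each of board1_mid, board2_mid, board3_mid, board4_mid and the x axis of corner, either way round below 0.05 rad and angle between each of board1_mid, board2_mid, board3_mid, board4_mid's own z axis and vertical below 0.06 rad and contact force between the fingers and board1 below 0.1 N and x of board2_mid in the frame of corner between 0.056 and 0.064 m and y of board2_mid in the frame of corner between -0.037 and -0.029 m and contact force between the fingers and board2 below 0.1 N and x of board3_mid in the frame of corner between 0.056 and 0.064 m and y of board3_mid in the frame of corner between -0.037 and -0.029 m and contact force between the fingers and board3 below 0.1 N and x of board4_mid in the frame of corner between 0.056 and 0.064 m and y of board4_mid in the frame of corner between -0.037 and -0.029 m and contact force between the fingers and board4 below 0.1 N), for 0.3 s.
2. the push block drives the pile in under the lifted flap ((contact force between pushblock and board1 above 0.1 N or contact force between pushblock and board2 above 0.1 N or contact force between pushblock and board3 above 0.1 N or contact force between pushblock and board4 above 0.1 N) and value of joint flap above 0.4 rad), for 0.1 s.
3. the pile is inside and the flap has dropped shut behind it (x of each of board1_mid, board2_mid, board3_mid, board4_mid in the frame of flap_line above 0.062 m and z of board1_mid in the frame of corner between 0 and 0.06 m and angle between the x axis of each of board1_mid, board2_mid, board3_mid, board4_mid and the x axis of corner, either way round below 0.2 rad and angle between each of board1_mid, board2_mid, board3_mid, board4_mid's own z axis and vertical below 0.1 rad and z of board2_mid in the frame of corner between 0 and 0.06 m and z of board3_mid in the frame of corner between 0 and 0.06 m and z of board4_mid in the frame of corner between 0 and 0.06 m and horizontal distance between board1_mid and board2_mid below 0.015 m and horizontal distance between each of board1_mid, board2_mid and board3_mid below 0.015 m and horizontal distance between each of board1_mid, board2_mid, board3_mid and board4_mid below 0.015 m and value of joint flap below 0.06 rad), for 0.3 s.
At the end, for the whole second after the job is handed in: All boards lie flat inside the hatch beyond the flap, still in one pile (centres within 15 mm of each other, along the hatch within 0.2 rad), the flap is shut (below 0.06 rad), and the push block stands at rest and upright on its mat with its middle within 40 mm of the mat's middle (all of step 3 and horizontal distance between pushblock_mid and mat_mid below 0.04 m and z of pushblock_mid in the frame of mat_mid between 0.015 and 0.035 m and angle between pushblock_mid's own z axis and vertical below 0.08 rad and linear speed of pushblock below 0.02 m/s); the robot touches nothing.
It fails at once if the glue, jar, tape measure, bit case or sanding block is moved more than 40 mm from its place or knocked over (distance of any of glue, screws, tape, bitcase, sander from where it was at the start of the episode above 0.04 m or angle between any of glue, screws, tape, bitcase, sander's own z axis and vertical above 0.5 rad).
Of board1, board2, board3, board4 only 3 to 4 are there at a start; the rules pass over those that are not, and their reading is None.
At some moment in a run one of pushblock may be knocked a few centimetres aside while the robot is not near it.
Once in a run the grip may slacken for a moment while it holds something.
It also fails if it takes over 208 s, if anything falls off the work surface, if the arm or the gripper's body presses on something with over 40 N, if the wrist force passes 120 N, or if a joint passes its speed limit or range.

## Working session

There is one attempt and no reset: what is moved stays moved. The work goes in short steps, Python scripts to look and compute and a tool call to move; the robot and the scene stay as the last step left them, time stands still between calls to the robot, and variables do not carry over. Pictures are saved under pics/ and viewed, at most 14 in all, crops included, and the job is handed in when it is done.

Besides the shell and the picture viewer there is one more tool, called after ">>>" as name(argument=value, ...) on one line, values as JSON. jog_arm: Moves the arm, as the interface text tells. Its arguments: {"type":"object","properties":{"moves":{"type":"array"},"newtons":{"type":"number"}},"required":["moves"]}

```bash
mkdir -p pics; cat > h.py <<'E'
import numpy as np, cv2
from scipy.spatial.transform import Rotation as R
from bench import ctrl
def shot(n,f=None):
    im=ctrl.get_image(n)
    if f: cv2.imwrite('pics/'+f,cv2.cvtColor(im['pixels'],cv2.COLOR_RGB2BGR))
    return im
def rot(im):
    r=np.array(im['rotation']); return r if r.shape==(3,3) else R.from_rotvec(r).as_matrix()
def ray(im,u,v,z):
    d=rot(im)@np.array([(u-im['cx'])/im['fx'],-(v-im['cy'])/im['fy'],-1]); c=np.array(im['xyz'])
    return c+d*(z-c[2])/d[2]
def proj(im,p):
    q=rot(im).T@(np.array(p)-np.array(im['xyz'])); return np.array([im['cx']-im['fx']*q[0]/q[2],im['cy']+im['fy']*q[1]/q[2]])
E
python3 - <<'E'
from h import *
for n in('scene','top'):
    im=shot(n,n+'0.png'); print({k:v for k,v in im.items() if k!='pixels'})
print(ctrl.get_state(),ctrl.grasp_offset)
E
```

```text
{'fx': 512.3499010984955, 'fy': 512.3499010984955, 'cx': 323.2881621226187, 'cy': 244.16007804287122, 'xyz': array([1.28816268, 0.21881163, 1.11864035]), 'rotation': array([0.42403515, 0.61223296, 1.87175911])}
{'fx': 622.0383097455965, 'fy': 622.0383097455965, 'cx': 315.32590287353037, 'cy': 241.5609918315341, 'xyz': array([ 0.42364907, -0.08244608,  1.71263315]), 'rotation': array([ 0.08380315, -0.07540918, -1.56507821])}
{'time': 0.1, 'joint_positions': array([ 1.11908898,  0.3217934 , -0.07005623,  1.45152786,  0.02262455,
        1.37082946, -0.05688506]), 'qd': array([ 1.83557124e-03, -9.01479913e-04, -3.15080400e-04, -3.52039074e-03,
       -2.05079863e-04, -6.75300701e-05, -6.80777355e-05]), 'joint_torque': array([ 2.15402115e-04, -4.92570448e+01, -4.05644830e-01, -3.13395059e+01,
       -6.41134777e-02,  3.94967257e-02,  1.08646075e-04]), 'position': array([ 0.29165367, -0.58033954,  0.22155439]), 'tool_rot': array([-3.05511826e+00, -7.24731882e-01,  8.33054491e-04]), 'ft_force': array([0.49471752, 0.30898245, 0.50394291]), 'torque': array([-9.51572080e-05,  2.75308552e-04, -2.11563408e-02]), 'grip_force': 0.0, 'grip_width': 0.9981166229224006} 0.0187
```

View pics/top0.png

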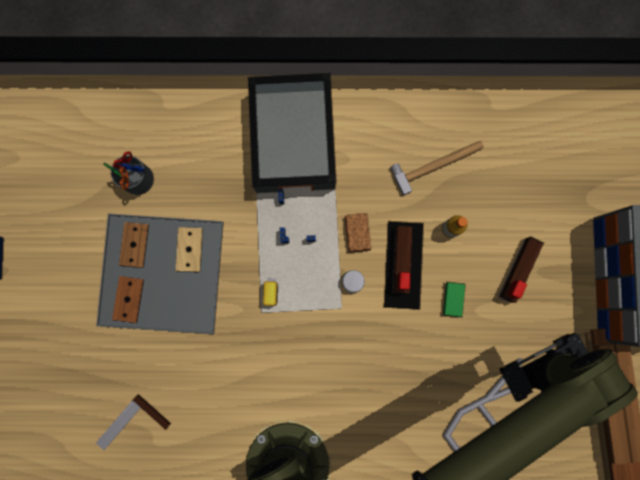

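View pics/scene0.png

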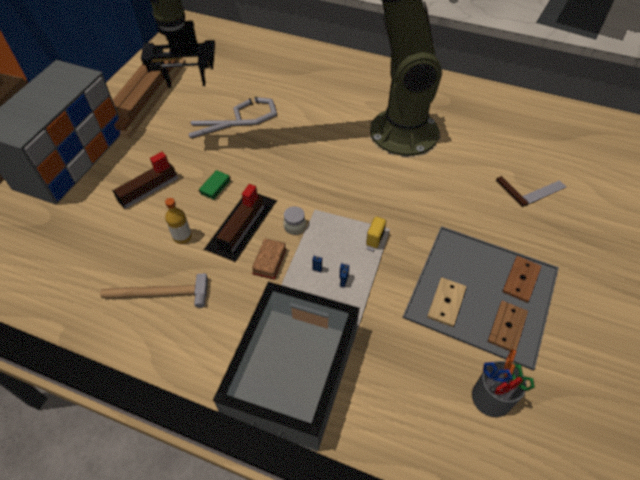

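Top view: three boards in the tray at (134,245), (189,250) and (128,299). Deck around (300,250) with blue stop and fence pieces at (281,198), (284,235) and (311,239).
There are two push block candidates: A on the mat with its handle at (404,282), and B with its handle at (519,290). Image left is world +y, so A is farthest to the robot's left, and it is also on the mat. I'll confirm this in a crop.

```bash
cat > m.py <<'E'
from h import *
def rect(im,mask,z,roi):
    u0,v0,u1,v1=roi; m=np.zeros_like(mask); m[v0:v1,u0:u1]=mask[v0:v1,u0:u1]
    cs,_=cv2.findContours(m,cv2.RETR_EXTERNAL,cv2.CHAIN_APPROX_NONE)
    out=[]
    for c in cs:
        if cv2.contourArea(c)<25: continue
        # pixels mask centroid on plane
        mm=np.zeros_like(mask); cv2.drawContours(mm,[c],-1,255,-1)
        v,u=np.nonzero(mm); P=np.array([ray(im,a,b,z)[:2] for a,b in zip(u,v)])
        r=cv2.minAreaRect((P*1000).astype(np.float32))
        b=cv2.boxPoints(r); e=[b[1]-b[0],b[2]-b[1]]; l=max(e,key=np.linalg.norm)
        yaw=(np.degrees(np.arctan2(l[1],l[0]))+90)%180-90
        out.append((cv2.boundingRect(c),P.mean(0)*1000,r[0],sorted(r[1]),yaw))
    return out
def show(name,L):
    for o in L: print(name,'px',o[0],'cen',np.round(o[1],1),'rectc',np.round(o[2],1),'size',np.round(o[3],1),'yaw',round(o[4],1))
E
python3 - <<'E'
from m import *
im=shot('top'); p=im['pixels']; hsv=cv2.cvtColor(p,cv2.COLOR_RGB2HSV)
H,S,V=[hsv[...,i].astype(int) for i in range(3)]
M=lambda c:(c*255).astype(np.uint8)
print(p[250,180],p[232,134],p[315,128],p[265,300],p[300,230],p[228,400],p[243,311],p[282,404])
show('wood',rect(im,M((S>60)&(V>60)),.018,(108,218,218,330)))
show('blue',rect(im,M((H>100)&(H<130)&(S>100)),.06,(255,185,335,260)))
show('red',rect(im,M(((H<6)|(H>174))&(S>180)&(V>120)),.0995,(380,215,550,310)))
show('deck',rect(im,M((S<60)&(V>110)),.008,(250,190,350,320)))
show('mat',rect(im,M((V<45)),.003,(375,210,435,320)))
show('tape',rect(im,M((S>150)&(V>90)&(H>18)&(H<35)),.07,(255,270,290,312)))
c=cv2.cvtColor(p,cv2.COLOR_RGB2BGR)[185:325,250:550]
cv2.imwrite('pics/crop.png',cv2.resize(c,None,fx=2.66,fy=2.66,interpolation=cv2.INTER_CUBIC))
E
```

```text
[173 144  96] [116  78  47] [108  64  36] [170 163 153] [157 130  86] [55 30 20] [106 103  96] [177  39  35]
wood px (108, 327, 43, 3) cen [358.  443.6] rectc [359.1 429.9] size [  5.4 113.9] yaw -89.7
wood px (214, 288, 4, 42) cen [398.6 194.9] rectc [412.7 196.8] size [  8.1 110.5] yaw 1.2
wood px (112, 276, 32, 47) cen [436.8 437.2] rectc [437. 437.] size [ 69.5 121.7] yaw -7.4
wood px (175, 227, 28, 45) cen [573.9 273.7] rectc [574.2 273.6] size [ 69.4 122.9] yaw -2.1
wood px (119, 222, 30, 46) cen [586.1 426. ] rectc [586.3 426. ] size [ 69.3 122.2] yaw -5.3
wood px (176, 218, 42, 3) cen [658.2 241.1] rectc [657.2 254.2] size [  5.6 113. ] yaw -89.8
blue px (280, 228, 9, 15) cen [607.2  13.3] rectc [609.2  10.6] size [21.4 37.8] yaw 0.6
blue px (278, 192, 6, 11) cen [712.1  20.9] rectc [711.4  20.1] size [13.7 26.7] yaw 11.8
red px (513, 281, 13, 17) cen [ 467.4 -601.1] rectc [ 467.5 -601.1] size [21.7 39.7] yaw -26.7
red px (400, 273, 10, 16) cen [ 487.4 -305.3] rectc [ 487.5 -304.7] size [23.3 39. ] yaw -0.6
deck px (344, 271, 6, 20) cen [ 490.7 -159.7] rectc [ 490.4 -158.7] size [13.7 51.9] yaw -0.1
deck px (257, 190, 85, 123) cen [569.3 -31.2] rectc [572.1 -25.7] size [220. 327.] yaw 3.2
mat px (384, 222, 39, 87) cen [ 534.2 -315. ] rectc [ 534.9 -314.8] size [ 94.7 234.4] yaw -3.1
tape px (263, 282, 14, 24) cen [453.4  47.1] rectc [452.9  46.8] size [34.3 60.5] yaw 0.6
```

View pics/crop.png

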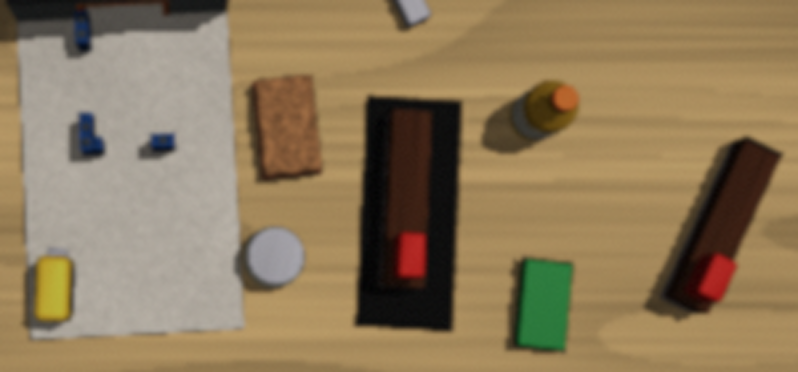

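Three boards are present. The crop shows block A (handle at about (411,255) in the crop) on the mat, left of block B at (713,278). A is farthest to the robot's left, so it is the one meant. Next I'll refine the deck yaw and plan the moves.

```bash
cat > plan.py <<'E'
from h import *
# world waypoint: x,y,z(mm TCP), yaw(deg of tool x), from start pose -> row numbers
def rel(st,wp,yawst=None):
    p0=np.array(st[:3]); R0=R.from_euler('z',st[3],degrees=True)*R.from_euler('x',180,degrees=True)
    d=R0.inv().apply(np.array(wp[:3])-p0)/300
    Rw=R.from_euler('z',wp[3],degrees=True)*R.from_euler('x',180,degrees=True)
    w=(R0.inv()*Rw).as_rotvec()/np.radians(60)
    return d,w
def cur():
    s=ctrl.get_state(); m=R.from_rotvec(s['tool_rot']).as_matrix()
    return [*(np.array(s['position'])*1000),np.degrees(np.arctan2(m[1,0],m[0,0]))],s,np.degrees(np.arccos(-m[2,2]))
def plan(wps,st=None):
    if st is None: st,s,t=cur(); print('cur',np.round(st,1),'tilt',round(t,2),'t',round(s['time'],2))
    for w in wps:
        d,r=rel(st,w); print(w,'->',np.round(d,3),np.round(r,3)); st=w
E
python3 - <<'E'
from plan import *
im=shot('top'); p=im['pixels'].astype(int); hsv=cv2.cvtColor(im['pixels'],cv2.COLOR_RGB2HSV)
m=((hsv[...,1]<75)&(hsv[...,2]>100))
L=[];Rr=[];N=[]
for v in range(200,300,3):
    us=np.nonzero(m[v,250:340])[0]+250; L.append(ray(im,us.min()-.5,v,.008)[:2])
    k=321
    while m[v,k] and k<343:k+=1
    Rr.append(ray(im,k-.5,v,.008)[:2])
for u in range(285,335,3):
    vs=np.nonzero(m[290:330,u])[0]+290; N.append(ray(im,u,vs.max()+.5,.008)[:2])
for n,P in(('L',L),('R',Rr),('N',N)):
    P=np.array(P,np.float32); vx,vy,x,y=cv2.fitLine(P,cv2.DIST_HUBER,0,.01,.01).ravel(); print(n,np.degrees(np.arctan2(vy,vx)),x*1000,y*1000)
plan([(420,-380,220,12),(500,-100,220,0),(560,150,160,-2.1),(574,273.7,60,-2.1),(574,273.7,6.5,-2.1)])
E
```

```text
L 3.3300989 574.74945 85.039024
R 2.9233687 561.6573 -136.76517
N -86.261406 409.93326 -60.628857
cur [ 291.7 -580.5  221.9   26.7] tilt 0.07 t 0.2
(420, -380, 220, 12) -> [ 0.682 -0.405  0.006] [-0.    -0.     0.245]
(500, -100, 220, 0) -> [ 0.455 -0.857 -0.   ] [ 0.  -0.   0.2]
(560, 150, 160, -2.1) -> [ 0.2   -0.833  0.2  ] [ 0.    -0.     0.035]
(574, 273.7, 60, -2.1) -> [ 0.032 -0.414  0.333] [0. 0. 0.]
(574, 273.7, 6.5, -2.1) -> [ 0.    -0.     0.178] [0. 0. 0.]
```

>>> jog_arm(moves=[0.682, -0.405, 0, 0, 0, 0.245, 1, 0.682, -0.405, 0, 0, 0, 0.245, 1, 0.682, -0.405, 0, 0, 0, 0.245, 1, 0.682, -0.405, 0, 0, 0, 0.245, 1, 0.682, -0.405, 0, 0, 0, 0.245, 1, 0.682, -0.405, 0, 0, 0, 0.245, 1, 0.682, -0.405, 0, 0, 0, 0.245, 1, 0.682, -0.405, 0, 0, 0, 0.245, 1], newtons=25)

```text
time: 1.2
position: [0.4192, -0.3815, 0.2224]
tool_rot: [3.125, 0.324, -0.001]
ft_force: [1.0, -0.7, 0.0]
grip_width: 1.002
grip_force: 0.0
```

>>> jog_arm(moves=[0.455, -0.857, 0, 0, 0, 0.2, 1, 0.455, -0.857, 0, 0, 0, 0.2, 1, 0.455, -0.857, 0, 0, 0, 0.2, 1, 0.455, -0.857, 0, 0, 0, 0.2, 1, 0.455, -0.857, 0, 0, 0, 0.2, 1, 0.455, -0.857, 0, 0, 0, 0.2, 1, 0.455, -0.857, 0, 0, 0, 0.2, 1, 0.455, -0.857, 0, 0, 0, 0.2, 1])

```text
time: 2.2
position: [0.4999, -0.1025, 0.2224]
tool_rot: [3.141, -0.005, -0.001]
ft_force: [-0.5, 0.1, 0.2]
grip_width: 1.001
grip_force: 0.0
```

>>> jog_arm(moves=[0.2, -0.833, 0.2, 0, 0, 0.035, 1, 0.2, -0.833, 0.2, 0, 0, 0.035, 1, 0.2, -0.833, 0.2, 0, 0, 0.035, 1, 0.2, -0.833, 0.2, 0, 0, 0.035, 1, 0.2, -0.833, 0.2, 0, 0, 0.035, 1, 0.2, -0.833, 0.2, 0, 0, 0.035, 1, 0.2, -0.833, 0.2, 0, 0, 0.035, 1, 0.2, -0.833, 0.2, 0, 0, 0.035, 1])

```text
time: 3.2
position: [0.5608, 0.147, 0.163]
tool_rot: [3.14, -0.063, 0.001]
ft_force: [0.0, -0.2, -0.5]
grip_width: 1.002
grip_force: 0.0
```

>>> jog_arm(moves=[0.032, -0.414, 0.333, 0, 0, 0, 1, 0.032, -0.414, 0.333, 0, 0, 0, 1, 0.032, -0.414, 0.333, 0, 0, 0, 1, 0.032, -0.414, 0.333, 0, 0, 0, 1, 0.032, -0.414, 0.333, 0, 0, 0, 1, 0.032, -0.414, 0.333, 0, 0, 0, 1, 0.032, -0.414, 0.333, 0, 0, 0, 1, 0.032, -0.414, 0.333, 0, 0, 0, 1])

```text
time: 4.2
position: [0.5749, 0.2726, 0.0632]
tool_rot: [3.141, -0.059, 0.002]
ft_force: [0.3, -0.0, -1.1]
grip_width: 0.999
grip_force: 0.0
```

```bash
python3 - <<'E'
from plan import *
plan([(574,273.7,6.5,-2.1),(574,273.7,100,-2.1),(640,60,130,3.2),(675,-24,100,3.2)])
E
```

```text
cur [574.9 272.6  63.2  -2.2] tilt 0.06 t 4.2
(574, 273.7, 6.5, -2.1) -> [-0.003 -0.004  0.189] [ 0.     0.    -0.001]
(574, 273.7, 100, -2.1) -> [ 0.     0.    -0.312] [0. 0. 0.]
(640, 60, 130, 3.2) -> [ 0.246  0.704 -0.1  ] [ 0.     0.    -0.088]
(675, -24, 100, 3.2) -> [0.101 0.286 0.1  ] [0. 0. 0.]
```

>>> jog_arm(moves=[-0.003, -0.004, 0.1, 0, 0, 0, 1, -0.003, -0.004, 0.16, 0, 0, 0, 1, -0.003, -0.004, 0.189, 0, 0, 0, 1, -0.003, -0.004, 0.189, 0, 0, 0, 1, -0.003, -0.004, 0.189, 0, 0, 0, -1, -0.003, -0.004, 0.189, 0, 0, 0, -1, -0.003, -0.004, 0.189, 0, 0, 0, -1, -0.003, -0.004, 0.189, 0, 0, 0, -1])

```text
time: 5.2
position: [0.5738, 0.2745, 0.0062]
tool_rot: [-3.141, 0.058, -0.001]
ft_force: [-0.8, 0.1, 1.8]
grip_width: 0.757
grip_force: 25.0
```

>>> jog_arm(moves=[0, 0, 0, 0, 0, 0, -1, 0, 0, 0, 0, 0, 0, -1, 0, 0, 0, 0, 0, 0, -1, 0, 0, -0.05, 0, 0, 0, -1, 0, 0, -0.15, 0, 0, 0, -1, 0, 0, -0.25, 0, 0, 0, -1, 0, 0, -0.312, 0, 0, 0, -1, 0, 0, -0.312, 0, 0, 0, -1])

```text
time: 6.2
position: [0.5745, 0.2749, 0.1012]
tool_rot: [-3.14, 0.058, -0.004]
ft_force: [0.8, -1.3, -1.1]
grip_width: 0.758
grip_force: 25.0
```

>>> jog_arm(moves=[0.06, 0.15, -0.05, 0, 0, -0.02, -1, 0.12, 0.3, -0.1, 0, 0, -0.04, -1, 0.18, 0.5, -0.1, 0, 0, -0.06, -1, 0.246, 0.704, -0.1, 0, 0, -0.088, -1, 0.246, 0.704, -0.1, 0, 0, -0.088, -1, 0.246, 0.704, -0.1, 0, 0, -0.088, -1, 0.246, 0.704, -0.1, 0, 0, -0.088, -1, 0.246, 0.704, -0.1, 0, 0, -0.088, -1])

```text
time: 7.2
position: [0.6391, 0.0626, 0.1294]
tool_rot: [-3.14, -0.091, 0.0]
ft_force: [-0.8, -0.1, -1.5]
grip_width: 0.759
grip_force: 25.0
```

>>> jog_arm(moves=[0.1, 0.27, 0.1, 0, 0, 0, -1, 0.1, 0.28, 0.1, 0, 0, 0, -1, 0.1, 0.28, 0.1, 0, 0, 0, -1, 0.1, 0.28, 0.1, 0, 0, 0, -1, 0.1, 0.28, 0.1, 0, 0, 0, -1, 0.1, 0.28, 0.1, 0, 0, 0, -1, 0.1, 0.28, 0.1, 0, 0, 0, -1, 0.1, 0.28, 0.1, 0, 0, 0, -1])

```text
time: 8.2
position: [0.6742, -0.0215, 0.0997]
tool_rot: [3.14, 0.087, 0.0]
ft_force: [0.3, 0.6, -0.1]
grip_width: 0.753
grip_force: 25.0
```

```bash
cat >> plan.py <<'E'
C=np.array([605.5,9.3]); YAW=3.2
def cw(x,y):
    a=np.radians(YAW); return C+np.array([x*np.cos(a)-y*np.sin(a),x*np.sin(a)+y*np.cos(a)])
def incorner(p):
    a=np.radians(YAW); d=np.array(p[:2])-C; return np.round([d[0]*np.cos(a)+d[1]*np.sin(a),-d[0]*np.sin(a)+d[1]*np.cos(a)],1)
E
python3 - <<'E'
from plan import *
s=cur()[0]; print(incorner(s))
plan([(*cw(68,-36),40,3.2),(*cw(68,-36),11,3.2)])
im=shot('top'); c=cv2.cvtColor(im['pixels'],cv2.COLOR_RGB2BGR)[170:320,230:380]
cv2.imwrite('pics/a.png',cv2.resize(c,None,fx=4,fy=4,interpolation=cv2.INTER_CUBIC))
E
```

```text
[ 66.9 -34.5]
cur [674.2 -21.5  99.7   3.2] tilt 0.01 t 8.2
(np.float64(675.4035461441287), np.float64(-22.848005171016172), 40, 3.2) -> [0.004 0.005 0.199] [ 0.  0. -0.]
(np.float64(675.4035461441287), np.float64(-22.848005171016172), 11, 3.2) -> [-0.    -0.     0.097] [0. 0. 0.]
```

View pics/a.png

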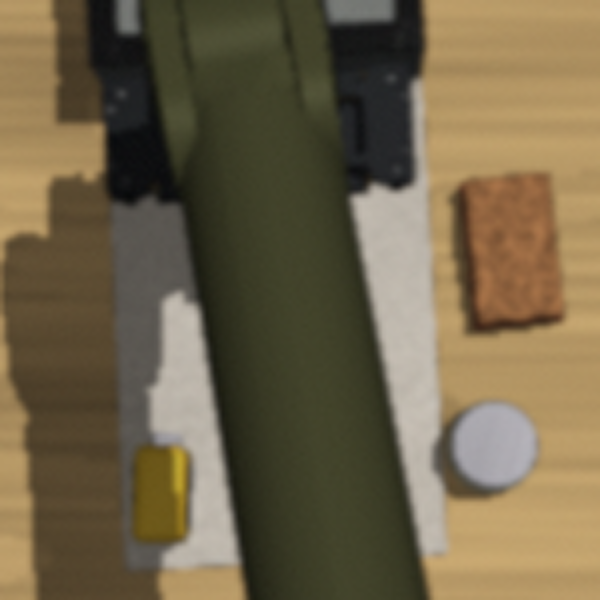

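Only the arm is visible over the deck; the glimpse of deck and tape shows nothing disturbed. Descending now.

>>> jog_arm(moves=[0.004, 0.005, 0.07, 0, 0, 0, -1, 0.004, 0.005, 0.14, 0, 0, 0, -1, 0.004, 0.005, 0.199, 0, 0, 0, -1, 0.004, 0.005, 0.24, 0, 0, 0, -1, 0.004, 0.005, 0.27, 0, 0, 0, -1, 0.004, 0.005, 0.295, 0, 0, 0, -1, 0.004, 0.005, 0.295, 0, 0, 0, -1, 0.004, 0.005, 0.295, 0, 0, 0, -1])

```text
time: 9.25
position: [0.6758, -0.023, 0.0115]
tool_rot: [3.14, 0.087, 0.001]
ft_force: [0.7, 0.0, -0.3]
grip_width: 0.757
grip_force: 25.0
```

>>> jog_arm(moves=[0, -0.003, 0, 0, 0, 0, -1, 0, -0.006, 0, 0, 0, 0, -1, 0, -0.009, 0, 0, 0, 0, -1, 0, -0.011, 0, 0, 0, 0, -1, 0, -0.013, 0, 0, 0, 0, -1, 0, -0.013, 0, 0, 0, 0, -1, 0, -0.013, 0, 0, 0, 0, -1, 0, -0.013, 0, 0, 0, 0, -1])

```text
time: 10.25
position: [0.6753, -0.02, 0.0111]
tool_rot: [3.139, 0.086, 0.0]
ft_force: [-0.3, -2.1, 0.4]
grip_width: 0.755
grip_force: 25.0
```

>>> jog_arm(moves=[0, -0.003, 0, 0, 0, 0, -1, -0.006, -0.003, 0, 0, 0, 0, -1, -0.012, -0.003, 0, 0, 0, 0, -1, -0.017, -0.003, 0, 0, 0, 0, -1, -0.021, -0.003, 0, 0, 0, 0, -1, -0.023, -0.003, 0, 0, 0, 0, -1, -0.023, -0.003, 0, 0, 0, 0, -1, -0.023, -0.003, 0, 0, 0, 0, -1])

```text
time: 11.25
position: [0.6702, -0.0202, 0.0117]
tool_rot: [3.139, 0.086, 0.006]
ft_force: [2.7, -4.2, -0.1]
grip_width: 0.753
grip_force: 25.0
```

>>> jog_arm(moves=[-0.003, 0, 0, 0, 0, 0, -1, -0.006, 0, 0, 0, 0, 0, -1, -0.006, 0, 0, 0, 0, 0, -1, -0.006, 0, 0, 0, 0, 0, -1, -0.006, 0, 0, 0, 0, 0, -1, -0.006, 0, 0, 0, 0, 0, -1, -0.006, 0, 0, 0, 0, 0, -1, -0.006, 0, 0, 0, 0, 0, -1])

```text
time: 12.25
position: [0.6683, -0.0203, 0.0117]
tool_rot: [3.139, 0.086, 0.006]
ft_force: [2.9, -5.6, 0.0]
grip_width: 0.756
grip_force: 25.0
```

```bash
python3 - <<'E'
from plan import *
s,st,t=cur(); print(np.round(s,1),incorner(s),st['ft_force'],t)
E
```

```text
[668.3 -20.3  11.7   3.1] [ 61.1 -33.1] [ 2.92755381 -5.62157267  0.04171275] 0.23855440213533066
```

>>> jog_arm(moves=[-0.004, 0, 0, 0, 0, 0, -1, -0.008, 0, 0, 0, 0, 0, -1, -0.01, 0, 0, 0, 0, 0, -1, -0.01, 0, 0, 0, 0, 0, -1, -0.01, 0, 0, 0, 0, 0, -1, -0.01, 0, 0, 0, 0, 0, -1, -0.01, 0, 0, 0, 0, 0, -1, -0.01, 0, 0, 0, 0, 0, -1])

```text
time: 13.25
position: [0.6675, -0.0204, 0.012]
tool_rot: [3.139, 0.086, 0.013]
ft_force: [8.4, -4.7, -4.3]
grip_width: 0.759
grip_force: 25.0
```

>>> jog_arm(moves=[0.008, 0.003, 0.003, 0, 0, 0, -1, 0.008, 0.003, 0.007, 0, 0, 0, -1, 0.008, 0.003, 0.007, 0, 0, 0, -1, 0.008, 0.003, 0.007, 0, 0, 0, 1, 0.008, 0.003, 0.007, 0, 0, 0, 1, 0.008, 0.003, 0.007, 0, 0, 0, 1, 0.008, 0.003, 0.007, 0, 0, 0, 1, 0.008, 0.003, 0.007, 0, 0, 0, 1])

```text
time: 14.25
position: [0.6656, -0.0198, 0.0086]
tool_rot: [3.14, 0.087, -0.001]
ft_force: [-1.0, -0.3, 0.4]
grip_width: 0.995
grip_force: 0.0
```

>>> jog_arm(moves=[0, 0, 0, 0, 0, 0, 1, 0, 0, 0, 0, 0, 0, 1, 0, 0, -0.1, 0, 0, 0, 1, 0, 0, -0.2, 0, 0, 0, 1, 0, 0, -0.4, 0, 0, 0, 1, 0, 0, -0.4, 0, 0, 0, 1, 0, 0, -0.4, 0, 0, 0, 1, 0, 0, -0.4, 0, 0, 0, 1])

```text
time: 15.25
position: [0.6649, -0.0198, 0.1272]
tool_rot: [-3.14, -0.087, 0.005]
ft_force: [-0.1, -0.2, 0.1]
grip_width: 0.997
grip_force: 0.0
```

```bash
python3 - <<'E'
from plan import *
shot('scene','b.png')
plan([(610,200,130,-5.3),(586.1,426,90,-5.3),(586.1,426,6.5,-5.3),(586.1,426,110,-5.3),(630,180,140,3.2),(*cw(68,-35),100,3.2),(*cw(68,-35),25.5,3.2)])
E
```

```text
cur [665.  -19.8 127.2   3.2] tilt 0.16 t 15.3
(610, 200, 130, -5.3) -> [-0.142 -0.742 -0.009] [-0.    -0.     0.141]
(586.1, 426, 90, -5.3) -> [-0.149 -0.743  0.133] [0. 0. 0.]
(586.1, 426, 6.5, -5.3) -> [-0.    -0.     0.278] [0. 0. 0.]
(586.1, 426, 110, -5.3) -> [ 0.     0.    -0.345] [0. 0. 0.]
(630, 180, 140, 3.2) -> [ 0.221  0.803 -0.1  ] [ 0.     0.    -0.142]
(np.float64(675.3477246391354), np.float64(-21.849564406834197), 100, 3.2) -> [0.113 0.68  0.133] [0. 0. 0.]
(np.float64(675.3477246391354), np.float64(-21.849564406834197), 25.5, 3.2) -> [-0.    -0.     0.248] [0. 0. 0.]
```

View pics/b.png

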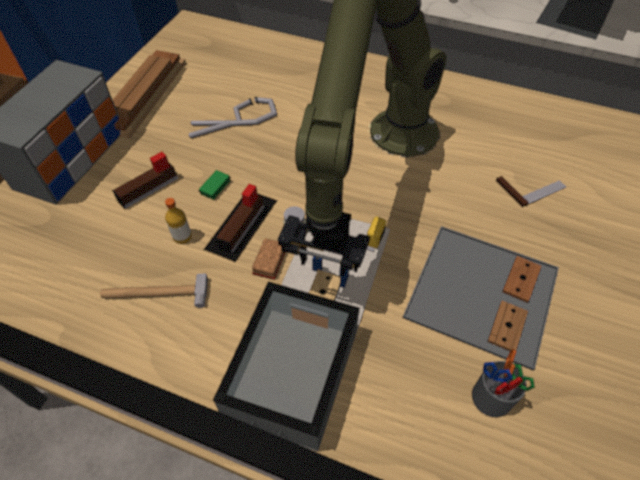

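Board 1 lies on the deck by the fence, at about (325,284). Now the second board.

>>> jog_arm(moves=[-0.142, -0.742, -0.01, 0, 0, 0.141, 1, -0.142, -0.742, -0.01, 0, 0, 0.141, 1, -0.142, -0.742, -0.01, 0, 0, 0.141, 1, -0.142, -0.742, -0.01, 0, 0, 0.141, 1, -0.142, -0.742, -0.01, 0, 0, 0.141, 1, -0.142, -0.742, -0.01, 0, 0, 0.141, 1, -0.142, -0.742, -0.01, 0, 0, 0.141, 1, -0.142, -0.742, -0.01, 0, 0, 0.141, 1])

```text
time: 16.3
position: [0.6117, 0.1985, 0.1316]
tool_rot: [3.137, -0.149, -0.0]
ft_force: [-0.3, -0.1, 0.6]
grip_width: 1.002
grip_force: 0.0
```

>>> jog_arm(moves=[-0.149, -0.743, 0.133, 0, 0, 0, 1, -0.149, -0.743, 0.133, 0, 0, 0, 1, -0.149, -0.743, 0.133, 0, 0, 0, 1, -0.149, -0.743, 0.133, 0, 0, 0, 1, -0.149, -0.743, 0.133, 0, 0, 0, 1, -0.149, -0.743, 0.133, 0, 0, 0, 1, -0.149, -0.743, 0.133, 0, 0, 0, 1, -0.149, -0.743, 0.133, 0, 0, 0, 1])

```text
time: 17.3
position: [0.5884, 0.4246, 0.0925]
tool_rot: [3.138, -0.149, 0.002]
ft_force: [-0.5, -0.0, 0.5]
grip_width: 0.998
grip_force: 0.0
```

```bash
python3 - <<'E'
from plan import *
plan([(586.1,426,6.5,-5.3)])
E
```

```text
cur [588.4 424.6  92.5  -5.4] tilt 0.06 t 17.3
(586.1, 426, 6.5, -5.3) -> [-0.008 -0.004  0.287] [ 0.     0.    -0.002]
```

>>> jog_arm(moves=[-0.008, -0.004, 0.12, 0, 0, 0, 1, -0.008, -0.004, 0.22, 0, 0, 0, 1, -0.008, -0.004, 0.287, 0, 0, 0, 1, -0.008, -0.004, 0.287, 0, 0, 0, 1, -0.008, -0.004, 0.287, 0, 0, 0, 1, -0.008, -0.004, 0.287, 0, 0, 0, -1, -0.008, -0.004, 0.287, 0, 0, 0, -1, -0.008, -0.004, 0.287, 0, 0, 0, -1])

```text
time: 18.3
position: [0.5849, 0.4277, 0.006]
tool_rot: [3.138, -0.145, 0.0]
ft_force: [-0.0, -0.1, 0.7]
grip_width: 0.757
grip_force: 25.0
```

>>> jog_arm(moves=[0, 0, 0, 0, 0, 0, -1, 0, 0, 0, 0, 0, 0, -1, 0, 0, 0, 0, 0, 0, -1, 0, 0, -0.05, 0, 0, 0, -1, 0, 0, -0.15, 0, 0, 0, -1, 0, 0, -0.25, 0, 0, 0, -1, 0, 0, -0.345, 0, 0, 0, -1, 0, 0, -0.345, 0, 0, 0, -1])

```text
time: 19.3
position: [0.5863, 0.4293, 0.1133]
tool_rot: [-3.134, 0.145, -0.008]
ft_force: [-0.1, -0.5, -0.8]
grip_width: 0.754
grip_force: 25.0
```

>>> jog_arm(moves=[0.05, 0.15, -0.05, 0, 0, -0.02, -1, 0.1, 0.35, -0.1, 0, 0, -0.06, -1, 0.15, 0.55, -0.1, 0, 0, -0.1, -1, 0.2, 0.72, -0.1, 0, 0, -0.142, -1, 0.221, 0.803, -0.1, 0, 0, -0.142, -1, 0.221, 0.803, -0.1, 0, 0, -0.142, -1, 0.221, 0.803, -0.1, 0, 0, -0.142, -1, 0.221, 0.803, -0.1, 0, 0, -0.142, -1])

```text
time: 20.3
position: [0.6278, 0.1844, 0.1393]
tool_rot: [-3.139, -0.094, 0.001]
ft_force: [0.7, -0.1, -1.4]
grip_width: 0.754
grip_force: 25.0
```

>>> jog_arm(moves=[0.03, 0.17, 0, 0, 0, 0, -1, 0.06, 0.34, 0, 0, 0, 0, -1, 0.09, 0.51, 0.05, 0, 0, 0, -1, 0.113, 0.65, 0.13, 0, 0, 0, -1, 0.113, 0.68, 0.133, 0, 0, 0, -1, 0.113, 0.68, 0.133, 0, 0, 0, -1, 0.113, 0.68, 0.133, 0, 0, 0, -1, 0.113, 0.68, 0.133, 0, 0, 0, -1])

```text
time: 21.3
position: [0.6743, -0.0175, 0.1005]
tool_rot: [-3.14, -0.094, -0.002]
ft_force: [0.2, 0.5, -1.5]
grip_width: 0.757
grip_force: 25.0
```

```bash
python3 - <<'E'
from plan import *
print(incorner(cur()[0]))
plan([(*cw(68,-35),25.5,3.2)])
E
```

```text
[ 67.2 -30.6]
cur [674.3 -17.5 100.5   3.4] tilt 0.08 t 21.3
(np.float64(675.3477246391354), np.float64(-21.849564406834197), 25.5, 3.2) -> [0.002 0.015 0.25 ] [ 0.    -0.     0.004]
```

>>> jog_arm(moves=[0.002, 0.019, 0.03, 0, 0, 0.004, -1, 0.002, 0.019, 0.06, 0, 0, 0.004, -1, 0.002, 0.019, 0.12, 0, 0, 0.004, -1, 0.002, 0.019, 0.18, 0, 0, 0.004, -1, 0.002, 0.019, 0.23, 0, 0, 0.004, -1, 0.002, 0.019, 0.25, 0, 0, 0.004, -1, 0.002, 0.019, 0.25, 0, 0, 0.004, -1, 0.002, 0.019, 0.25, 0, 0, 0.004, -1])

```text
time: 22.3
position: [0.6753, -0.0256, 0.0246]
tool_rot: [3.14, 0.082, 0.001]
ft_force: [0.7, 0.2, -0.0]
grip_width: 0.753
grip_force: 25.0
```

>>> jog_arm(moves=[0, -0.003, 0, 0, 0, 0, -1, 0, -0.006, 0, 0, 0, 0, -1, 0, -0.009, 0, 0, 0, 0, -1, 0, -0.012, 0, 0, 0, 0, -1, 0, -0.014, 0, 0, 0, 0, -1, 0, -0.014, 0, 0, 0, 0, -1, 0, -0.014, 0, 0, 0, 0, -1, 0, -0.014, 0, 0, 0, 0, -1])

```text
time: 23.3
position: [0.6748, -0.0215, 0.0245]
tool_rot: [3.14, 0.082, 0.0]
ft_force: [-0.1, 0.4, -1.3]
grip_width: 0.755
grip_force: 25.0
```

```bash
python3 - <<'E'
from plan import *
s,st,t=cur(); print(np.round(s,1),incorner(s),st['ft_force'],t)
E
```

```text
[674.8 -21.5  24.5   3. ] [ 67.4 -34.7] [-0.14569363  0.40619795 -1.29670861] 0.006263296564909392
```

>>> jog_arm(moves=[0, -0.003, -0.003, 0, 0, 0, -1, 0, -0.006, -0.003, 0, 0, 0, -1, 0, -0.008, -0.003, 0, 0, 0, -1, -0.006, -0.008, -0.003, 0, 0, 0, -1, -0.012, -0.008, -0.003, 0, 0, 0, -1, -0.017, -0.008, -0.003, 0, 0, 0, -1, -0.022, -0.008, -0.003, 0, 0, 0, -1, -0.022, -0.008, -0.003, 0, 0, 0, -1])

```text
time: 24.3
position: [0.6683, -0.0204, 0.0256]
tool_rot: [3.139, 0.081, 0.001]
ft_force: [2.1, -4.5, -0.2]
grip_width: 0.753
grip_force: 25.0
```

>>> jog_arm(moves=[-0.003, 0, 0, 0, 0, 0, -1, -0.006, 0, 0, 0, 0, 0, -1, -0.009, 0, 0, 0, 0, 0, -1, -0.009, 0, 0, 0, 0, 0, -1, -0.009, 0, 0, 0, 0, 0, -1, -0.009, 0, 0, 0, 0, 0, -1, -0.009, 0, 0, 0, 0, 0, -1, -0.009, 0, 0, 0, 0, 0, -1])

```text
time: 25.3
position: [0.6664, -0.0205, 0.0258]
tool_rot: [3.139, 0.082, 0.004]
ft_force: [3.8, -4.0, -2.4]
grip_width: 0.757
grip_force: 25.0
```

```bash
python3 - <<'E'
from plan import *
s,st,t=cur(); print(np.round(s,1),incorner(s),st['ft_force'],t)
E
```

```text
[666.4 -20.5  25.8   3. ] [ 59.2 -33.2] [ 3.80878603 -4.00766696 -2.3724729 ] 0.15571716156111118
```

>>> jog_arm(moves=[-0.002, 0, 0, 0, 0, 0, -1, -0.004, 0, 0, 0, 0, 0, -1, -0.005, 0, 0, 0, 0, 0, -1, -0.005, 0, 0, 0, 0, 0, -1, -0.005, 0, 0, 0, 0, 0, -1, -0.005, 0, 0, 0, 0, 0, -1, -0.005, 0, 0, 0, 0, 0, -1, -0.005, 0, 0, 0, 0, 0, -1])

```text
time: 26.3
position: [0.6664, -0.0205, 0.0262]
tool_rot: [3.139, 0.082, 0.009]
ft_force: [7.0, -4.6, -3.5]
grip_width: 0.758
grip_force: 25.0
```

>>> jog_arm(moves=[0.008, 0.003, 0.002, 0, 0, 0, -1, 0.008, 0.003, 0.006, 0, 0, 0, -1, 0.008, 0.003, 0.006, 0, 0, 0, -1, 0.008, 0.003, 0.006, 0, 0, 0, 1, 0.008, 0.003, 0.006, 0, 0, 0, 1, 0.008, 0.003, 0.006, 0, 0, 0, 1, 0.008, 0.003, 0.006, 0, 0, 0, 1, 0.008, 0.003, 0.006, 0, 0, 0, 1])

```text
time: 27.3
position: [0.6662, -0.0203, 0.0236]
tool_rot: [-3.14, -0.082, 0.0]
ft_force: [-0.4, 0.1, 0.5]
grip_width: 0.995
grip_force: 0.0
```

>>> jog_arm(moves=[0, 0, 0, 0, 0, 0, 1, 0, 0, 0, 0, 0, 0, 1, 0, 0, -0.1, 0, 0, 0, 1, 0, 0, -0.2, 0, 0, 0, 1, 0, 0, -0.35, 0, 0, 0, 1, 0, 0, -0.35, 0, 0, 0, 1, 0, 0, -0.35, 0, 0, 0, 1, 0, 0, -0.35, 0, 0, 0, 1])

```text
time: 28.3
position: [0.6653, -0.0206, 0.127]
tool_rot: [-3.141, -0.082, 0.004]
ft_force: [1.0, 0.2, -0.6]
grip_width: 1.002
grip_force: 0.0
```

```bash
python3 - <<'E'
from plan import *
plan([(560,200,130,-7.4),(436.8,437.2,90,-7.4),(436.8,437.2,6.5,-7.4),(436.8,437.2,110,-7.4),(520,210,140,0),(*cw(68,-36),110,3.2),(*cw(68,-36),39.7,3.2)])
E
```

```text
cur [665.3 -20.6 127.    3. ] tilt 0.15 t 28.3
(560, 200, 130, -7.4) -> [-0.312 -0.753 -0.01 ] [ 0.    -0.     0.173]
(436.8, 437.2, 90, -7.4) -> [-0.509 -0.731  0.133] [0. 0. 0.]
(436.8, 437.2, 6.5, -7.4) -> [ 0.    -0.     0.278] [0. 0. 0.]
(436.8, 437.2, 110, -7.4) -> [ 0.     0.    -0.345] [0. 0. 0.]
(520, 210, 140, 0) -> [ 0.373  0.715 -0.1  ] [ 0.     0.    -0.123]
(np.float64(675.4035461441287), np.float64(-22.848005171016172), 110, 3.2) -> [0.518 0.776 0.1  ] [ 0.     0.    -0.053]
(np.float64(675.4035461441287), np.float64(-22.848005171016172), 39.7, 3.2) -> [-0.    -0.     0.234] [0. 0. 0.]
```

Stop contact is confirmed for board 2. Next, the third board.

>>> jog_arm(moves=[-0.312, -0.753, -0.01, 0, 0, 0.173, 1, -0.312, -0.753, -0.01, 0, 0, 0.173, 1, -0.312, -0.753, -0.01, 0, 0, 0.173, 1, -0.312, -0.753, -0.01, 0, 0, 0.173, 1, -0.312, -0.753, -0.01, 0, 0, 0.173, 1, -0.312, -0.753, -0.01, 0, 0, 0.173, 1, -0.312, -0.753, -0.01, 0, 0, 0.173, 1, -0.312, -0.753, -0.01, 0, 0, 0.173, 1])

```text
time: 29.3
position: [0.5616, 0.1988, 0.1312]
tool_rot: [3.134, -0.206, -0.001]
ft_force: [-0.1, -0.3, -1.0]
grip_width: 1.005
grip_force: 0.0
```

>>> jog_arm(moves=[-0.509, -0.731, 0.133, 0, 0, 0, 1, -0.509, -0.731, 0.133, 0, 0, 0, 1, -0.509, -0.731, 0.133, 0, 0, 0, 1, -0.509, -0.731, 0.133, 0, 0, 0, 1, -0.509, -0.731, 0.133, 0, 0, 0, 1, -0.509, -0.731, 0.133, 0, 0, 0, 1, -0.509, -0.731, 0.133, 0, 0, 0, 1, -0.509, -0.731, 0.133, 0, 0, 0, 1])

```text
time: 30.3
position: [0.4398, 0.4354, 0.0918]
tool_rot: [3.134, -0.208, 0.001]
ft_force: [0.2, -0.3, -1.0]
grip_width: 1.003
grip_force: 0.0
```

```bash
python3 - <<'E'
from m import *
from plan import *
plan([(436.8,437.2,6.5,-7.4)])
im=shot('top'); p=im['pixels']; hsv=cv2.cvtColor(p,cv2.COLOR_RGB2HSV)
H,S,V=[hsv[...,i].astype(int) for i in range(3)]
M=lambda c:(c*255).astype(np.uint8)
show('wood',rect(im,M((S>90)&(V>50)),.05,(278,190,330,260)))
show('red',rect(im,M(((H<6)|(H>174))&(S>180)&(V>120)),.0995,(380,215,450,310)))
c=cv2.cvtColor(p,cv2.COLOR_RGB2BGR)[180:330,250:450]
cv2.imwrite('pics/c.png',cv2.resize(c,None,fx=4,fy=4,interpolation=cv2.INTER_CUBIC))
E
```

```text
cur [439.8 435.4  91.8  -7.6] tilt 0.05 t 30.3
(436.8, 437.2, 6.5, -7.4) -> [-0.011 -0.005  0.284] [ 0.     0.    -0.004]
wood px (280, 193, 35, 49) cen [659.7 -19.7] rectc [660.  -21.5] size [ 91.7 129.8] yaw 2.4
red px (400, 273, 10, 16) cen [ 487.1 -305.3] rectc [ 487.4 -304.7] size [23.3 39.1] yaw -0.6
```

View pics/c.png

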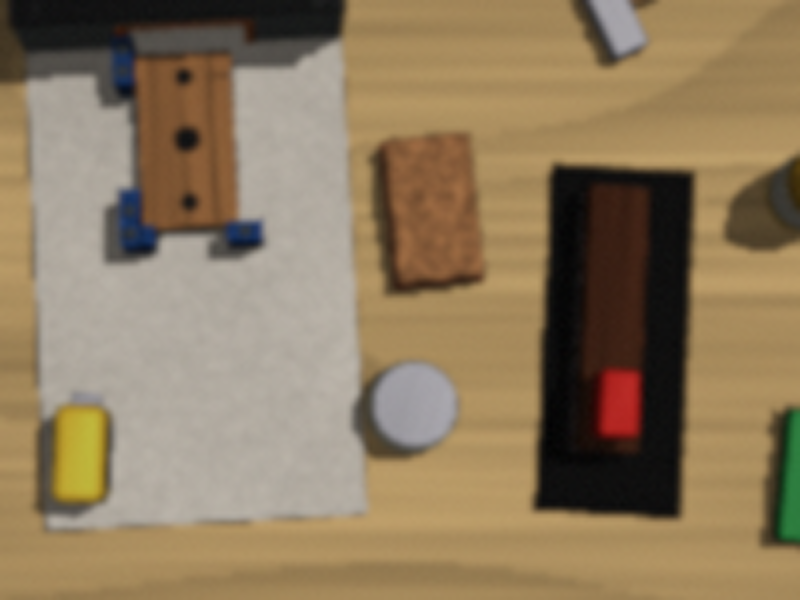

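The upper board is flush and square in the corner: its left side is against both fence pieces (crop x≈135) and its near end is at the stop (crop y≈230). The push block hasn't moved. Picking up board 3.

>>> jog_arm(moves=[-0.011, -0.005, 0.12, 0, 0, 0, 1, -0.011, -0.005, 0.22, 0, 0, 0, 1, -0.011, -0.005, 0.284, 0, 0, 0, 1, -0.011, -0.005, 0.284, 0, 0, 0, 1, -0.011, -0.005, 0.284, 0, 0, 0, 1, -0.011, -0.005, 0.284, 0, 0, 0, -1, -0.011, -0.005, 0.284, 0, 0, 0, -1, -0.011, -0.005, 0.284, 0, 0, 0, -1])

```text
time: 31.35
position: [0.4348, 0.4393, 0.0066]
tool_rot: [-3.135, 0.203, -0.0]
ft_force: [1.1, 0.5, 0.2]
grip_width: 0.755
grip_force: 25.0
```

>>> jog_arm(moves=[0, 0, 0, 0, 0, 0, -1, 0, 0, 0, 0, 0, 0, -1, 0, 0, 0, 0, 0, 0, -1, 0, 0, -0.05, 0, 0, 0, -1, 0, 0, -0.15, 0, 0, 0, -1, 0, 0, -0.25, 0, 0, 0, -1, 0, 0, -0.345, 0, 0, 0, -1, 0, 0, -0.345, 0, 0, 0, -1])

```text
time: 32.35
position: [0.436, 0.4411, 0.1136]
tool_rot: [-3.131, 0.202, -0.007]
ft_force: [0.1, -0.2, -1.1]
grip_width: 0.756
grip_force: 25.0
```

>>> jog_arm(moves=[0.07, 0.13, -0.05, 0, 0, -0.02, -1, 0.16, 0.3, -0.1, 0, 0, -0.05, -1, 0.25, 0.48, -0.1, 0, 0, -0.09, -1, 0.34, 0.65, -0.1, 0, 0, -0.123, -1, 0.373, 0.715, -0.1, 0, 0, -0.123, -1, 0.373, 0.715, -0.1, 0, 0, -0.123, -1, 0.373, 0.715, -0.1, 0, 0, -0.123, -1, 0.373, 0.715, -0.1, 0, 0, -0.123, -1])

```text
time: 33.35
position: [0.5171, 0.2144, 0.1398]
tool_rot: [-3.141, -0.005, 0.001]
ft_force: [-0.1, -1.0, -0.8]
grip_width: 0.757
grip_force: 25.0
```

>>> jog_arm(moves=[0.09, 0.13, 0, 0, 0, 0, -1, 0.18, 0.27, 0, 0, 0, -0.02, -1, 0.28, 0.42, 0, 0, 0, -0.04, -1, 0.39, 0.58, 0.05, 0, 0, -0.053, -1, 0.5, 0.75, 0.1, 0, 0, -0.053, -1, 0.518, 0.776, 0.1, 0, 0, -0.053, -1, 0.518, 0.776, 0.1, 0, 0, -0.053, -1, 0.518, 0.776, 0.1, 0, 0, -0.053, -1])

```text
time: 34.35
position: [0.6732, -0.0172, 0.1105]
tool_rot: [-3.139, -0.093, -0.001]
ft_force: [1.4, 0.3, -0.8]
grip_width: 0.754
grip_force: 25.0
```

```bash
python3 - <<'E'
from plan import *
print(incorner(cur()[0]))
plan([(*cw(68,-36),39.7,3.2)])
E
```

```text
[ 66.1 -30.2]
cur [673.2 -17.2 110.5   3.4] tilt 0.09 t 34.35
(np.float64(675.4035461441287), np.float64(-22.848005171016172), 39.7, 3.2) -> [0.006 0.019 0.236] [ 0.    -0.     0.003]
```

>>> jog_arm(moves=[0.006, 0.016, 0.03, 0, 0, 0.003, -1, 0.006, 0.016, 0.06, 0, 0, 0.003, -1, 0.006, 0.016, 0.12, 0, 0, 0.003, -1, 0.006, 0.016, 0.18, 0, 0, 0.003, -1, 0.006, 0.016, 0.22, 0, 0, 0.003, -1, 0.006, 0.016, 0.234, 0, 0, 0.003, -1, 0.006, 0.016, 0.234, 0, 0, 0.003, -1, 0.006, 0.016, 0.234, 0, 0, 0.003, -1])

```text
time: 35.35
position: [0.6762, -0.0253, 0.0404]
tool_rot: [3.14, 0.082, 0.002]
ft_force: [-0.4, 0.0, -1.6]
grip_width: 0.752
grip_force: 25.0
```

>>> jog_arm(moves=[0, -0.003, 0, 0, 0, 0, -1, 0, -0.006, 0, 0, 0, 0, -1, 0, -0.009, 0, 0, 0, 0, -1, 0, -0.012, 0, 0, 0, 0, -1, 0, -0.012, 0, 0, 0, 0, -1, 0, -0.012, 0, 0, 0, 0, -1, 0, -0.012, 0, 0, 0, 0, -1, 0, -0.012, 0, 0, 0, 0, -1])

```text
time: 36.35
position: [0.6753, -0.0218, 0.0398]
tool_rot: [3.14, 0.082, -0.0]
ft_force: [-0.3, 0.1, -1.0]
grip_width: 0.755
grip_force: 25.0
```

```bash
python3 - <<'E'
from plan import *
s,st,t=cur(); print(np.round(s,1),incorner(s),st['ft_force'],t)
E
```

```text
[675.3 -21.8  39.8   3. ] [ 68.  -34.9] [-0.29890735  0.11737709 -0.99995186] 0.006135723062372766
```

>>> jog_arm(moves=[0, -0.003, 0, 0, 0, 0, -1, 0, -0.006, 0, 0, 0, 0, -1, 0, -0.008, 0, 0, 0, 0, -1, -0.006, -0.008, 0, 0, 0, 0, -1, -0.012, -0.008, 0, 0, 0, 0, -1, -0.018, -0.008, 0, 0, 0, 0, -1, -0.024, -0.008, 0, 0, 0, 0, -1, -0.028, -0.008, 0, 0, 0, 0, -1])

```text
time: 37.35
position: [0.6672, -0.0206, 0.0401]
tool_rot: [3.14, 0.081, 0.002]
ft_force: [2.9, -5.1, -0.1]
grip_width: 0.754
grip_force: 25.0
```

>>> jog_arm(moves=[-0.003, 0, 0, 0, 0, 0, -1, -0.006, 0, 0, 0, 0, 0, -1, -0.009, 0, 0, 0, 0, 0, -1, -0.011, 0, 0, 0, 0, 0, -1, -0.011, 0, 0, 0, 0, 0, -1, -0.011, 0, 0, 0, 0, 0, -1, -0.011, 0, 0, 0, 0, 0, -1, -0.011, 0, 0, 0, 0, 0, -1])

```text
time: 38.35
position: [0.6659, -0.0206, 0.0406]
tool_rot: [3.139, 0.082, 0.008]
ft_force: [5.9, -5.2, -2.8]
grip_width: 0.755
grip_force: 25.0
```

```bash
python3 - <<'E'
from plan import *
s,st,t=cur(); print(np.round(s,1),incorner(s),st['ft_force'],t)
E
```

```text
[665.9 -20.6  40.6   3. ] [ 58.6 -33.2] [ 5.86069765 -5.1558952  -2.77551175] 0.3074048043081369
```

>>> jog_arm(moves=[0.006, 0.003, 0.003, 0, 0, 0, -1, 0.006, 0.003, 0.008, 0, 0, 0, -1, 0.006, 0.003, 0.008, 0, 0, 0, -1, 0.006, 0.003, 0.008, 0, 0, 0, 1, 0.006, 0.003, 0.008, 0, 0, 0, 1, 0.006, 0.003, 0.008, 0, 0, 0, 1, 0.006, 0.003, 0.008, 0, 0, 0, 1, 0.006, 0.003, 0.008, 0, 0, 0, 1])

```text
time: 39.35
position: [0.6652, -0.0206, 0.0373]
tool_rot: [-3.14, -0.082, 0.001]
ft_force: [-0.1, -0.8, 0.6]
grip_width: 0.995
grip_force: 0.0
```

>>> jog_arm(moves=[0, 0, 0, 0, 0, 0, 1, 0, 0, 0, 0, 0, 0, 1, 0, 0, -0.1, 0, 0, 0, 1, 0, 0, -0.2, 0, 0, 0, 1, 0, 0, -0.4, 0, 0, 0, 1, 0, 0, -0.5, 0, 0, 0, 1, 0, 0, -0.5, 0, 0, 0, 1, 0, 0, -0.5, 0, 0, 0, 1])

```text
time: 40.35
position: [0.6646, -0.0208, 0.1862]
tool_rot: [3.14, 0.082, -0.003]
ft_force: [0.2, 0.1, -0.7]
grip_width: 0.998
grip_force: 0.0
```

```bash
python3 - <<'E'
from plan import *
plan([(570,-200,180,0),(487.4,-305,140,-3.1)])
E
```

```text
cur [664.6 -20.8 186.2   3. ] tilt 0.1 t 40.35
(570, -200, 180, 0) -> [-0.346  0.58   0.021] [ 0.   -0.    0.05]
(487.4, -305, 140, -3.1) -> [-0.275  0.35   0.133] [ 0.    -0.     0.052]
```

```bash
python3 - <<'E'
from m import *
from plan import *
im=shot('top'); p=im['pixels']; hsv=cv2.cvtColor(p,cv2.COLOR_RGB2HSV)
H,S,V=[hsv[...,i].astype(int) for i in range(3)]
M=lambda c:(c*255).astype(np.uint8)
show('body',rect(im,M(((H<15)|(H>170))&(S>100)&(V>30)&(V<110)),.053,(384,215,428,312)))
show('bodyR',rect(im,M(((H<15)|(H>170))&(S>100)&(V>30)),.053,(384,215,428,312)))
show('red',rect(im,M(((H<6)|(H>174))&(S>150)&(V>80)),.1,(380,215,450,310)))
show('mat',rect(im,M((V<45)),.003,(375,210,435,320)))
# edges of body far from handle: rows 228..262
for v in range(228,272,6):
    print(v,[tuple(p[v,u]) and int(p[v,u,0]) for u in range(384,424)])
E
```

```text
body px (395, 226, 18, 68) cen [ 549.7 -309.3] rectc [ 546.5 -308.2] size [ 43.2 179.9] yaw -3.1
bodyR px (395, 226, 18, 68) cen [ 549.7 -309.3] rectc [ 546.5 -308.2] size [ 43.2 179.9] yaw -3.1
red px (399, 272, 12, 18) cen [ 487.6 -304.7] rectc [ 487.7 -304.7] size [27.4 45.9] yaw -6.9
mat px (385, 222, 38, 87) cen [ 534.1 -314.8] rectc [ 534.9 -314.7] size [ 94.3 233.8] yaw -3.3
228 [178, 175, 150, 93, 37, 19, 18, 15, 13, 11, 14, 18, 24, 35, 50, 57, 60, 60, 61, 63, 63, 59, 57, 60, 64, 68, 66, 56, 36, 22, 17, 17, 17, 16, 16, 15, 16, 19, 48, 112]
234 [181, 177, 151, 88, 30, 14, 13, 10, 7, 7, 12, 19, 23, 38, 54, 59, 60, 61, 61, 62, 61, 59, 59, 63, 67, 70, 68, 56, 34, 18, 14, 18, 17, 16, 17, 16, 15, 22, 62, 124]
240 [173, 169, 143, 81, 28, 14, 9, 5, 7, 9, 16, 23, 31, 46, 56, 59, 59, 60, 62, 62, 61, 59, 62, 65, 69, 71, 67, 59, 35, 18, 15, 17, 16, 17, 15, 17, 17, 31, 77, 132]
246 [175, 160, 120, 62, 21, 13, 10, 6, 10, 10, 15, 22, 34, 49, 58, 59, 60, 59, 61, 61, 61, 62, 64, 68, 68, 69, 60, 44, 24, 17, 16, 16, 15, 15, 15, 16, 18, 37, 90, 146]
252 [186, 159, 96, 33, 14, 10, 8, 7, 7, 12, 15, 22, 36, 52, 60, 62, 59, 60, 60, 62, 64, 64, 66, 70, 70, 68, 54, 35, 21, 15, 17, 17, 17, 16, 17, 17, 21, 55, 121, 176]
258 [172, 146, 85, 29, 14, 7, 7, 6, 7, 14, 18, 25, 40, 54, 62, 60, 59, 60, 62, 64, 63, 66, 66, 68, 68, 65, 53, 32, 17, 16, 16, 17, 16, 14, 15, 17, 23, 57, 116, 163]
264 [152, 98, 44, 18, 12, 11, 5, 7, 9, 19, 25, 34, 51, 59, 61, 61, 58, 59, 62, 64, 64, 66, 66, 68, 67, 66, 60, 35, 18, 17, 15, 17, 16, 16, 15, 16, 30, 78, 134, 168]
270 [148, 89, 33, 15, 15, 10, 5, 8, 12, 21, 28, 38, 53, 61, 63, 60, 59, 61, 66, 66, 67, 66, 68, 66, 64, 59, 43, 27, 16, 14, 16, 17, 16, 16, 15, 17, 41, 98, 153, 174]
```

>>> jog_arm(moves=[-0.346, 0.58, 0.021, 0, 0, 0.05, 1, -0.346, 0.58, 0.021, 0, 0, 0.05, 1, -0.346, 0.58, 0.021, 0, 0, 0.05, 1, -0.346, 0.58, 0.021, 0, 0, 0.05, 1, -0.346, 0.58, 0.021, 0, 0, 0.05, 1, -0.346, 0.58, 0.021, 0, 0, 0.05, 1, -0.346, 0.58, 0.021, 0, 0, 0.05, 1, -0.346, 0.58, 0.021, 0, 0, 0.05, 1])

```text
time: 41.4
position: [0.5714, -0.1985, 0.1811]
tool_rot: [-3.141, -0.003, -0.0]
ft_force: [-0.2, 0.0, -0.7]
grip_width: 1.001
grip_force: 0.0
```

>>> jog_arm(moves=[-0.275, 0.35, 0.1, 0, 0, 0.052, 1, -0.275, 0.35, 0.1, 0, 0, 0.052, 1, -0.275, 0.35, 0.1, 0, 0, 0.052, 1, -0.275, 0.35, 0.1, 0, 0, 0.052, 1, -0.275, 0.35, 0.1, 0, 0, 0.052, 1, -0.275, 0.35, 0.1, 0, 0, 0.052, 1, -0.275, 0.35, 0.1, 0, 0, 0.052, 1, -0.275, 0.35, 0.1, 0, 0, 0.052, 1])

```text
time: 42.4
position: [0.4886, -0.3045, 0.1512]
tool_rot: [3.14, -0.085, 0.0]
ft_force: [1.2, -0.2, -0.4]
grip_width: 0.998
grip_force: 0.0
```

```bash
python3 - <<'E'
from plan import *
plan([(487.6,-304.7,64,-3.1)])
im=shot('scene'); c=cv2.cvtColor(im['pixels'],cv2.COLOR_RGB2BGR)[140:320,180:420]
cv2.imwrite('pics/d.png',cv2.resize(c,None,fx=3.3,fy=3.3,interpolation=cv2.INTER_CUBIC))
E
```

```text
cur [ 488.6 -304.5  151.2   -3.1] tilt 0.0 t 42.4
(487.6, -304.7, 64, -3.1) -> [-0.003  0.001  0.291] [ 0. -0.  0.]
```

View pics/d.png

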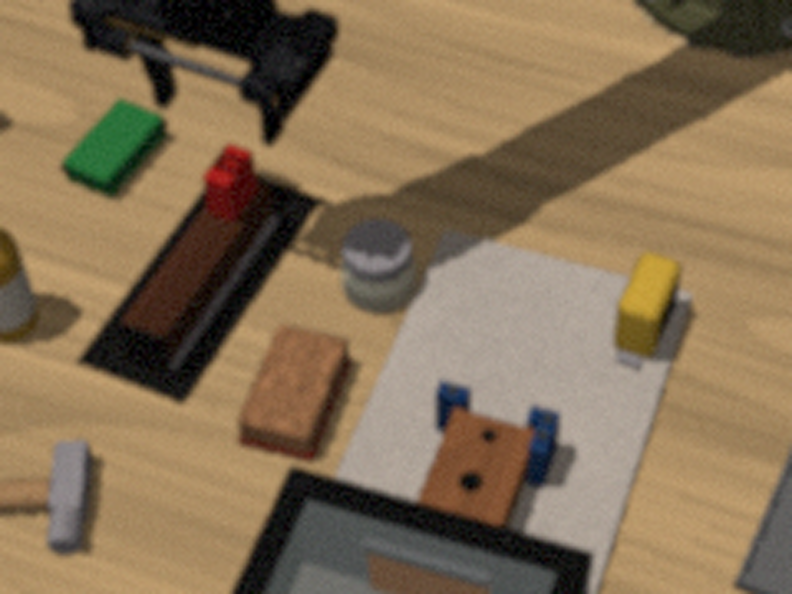

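The pile looks square in the corner, and the gripper is above the red handle. Grasping the handle.

>>> jog_arm(moves=[-0.003, 0, 0.1, 0, 0, 0, 1, -0.003, 0, 0.2, 0, 0, 0, 1, -0.003, 0, 0.27, 0, 0, 0, 1, -0.003, 0, 0.293, 0, 0, 0, 1, -0.003, 0, 0.293, 0, 0, 0, -1, -0.003, 0, 0.293, 0, 0, 0, -1, -0.003, 0, 0.293, 0, 0, 0, -1, -0.003, 0, 0.293, 0, 0, 0, -1], newtons=60)

```text
time: 43.45
position: [0.4877, -0.305, 0.0639]
tool_rot: [3.14, -0.086, 0.001]
ft_force: [0.2, -0.1, -0.3]
grip_width: 0.631
grip_force: 0.0
```

>>> jog_arm(moves=[0, 0, 0, 0, 0, 0, -1, 0, 0, 0, 0, 0, 0, -1, 0, 0, 0, 0, 0, 0, -1, 0, 0, 0, 0, 0, 0, -1, 0, 0, 0, 0, 0, 0, -1, 0, 0, 0, 0, 0, 0, -1, 0, 0, 0, 0, 0, 0, -1, 0, 0, 0, 0, 0, 0, -1])

```text
time: 44.45
position: [0.4874, -0.3047, 0.0632]
tool_rot: [-3.14, 0.086, 0.0]
ft_force: [0.3, 2.2, 0.8]
grip_width: 0.29
grip_force: 60.0
```

```bash
python3 - <<'E'
from plan import *
plan([(487.5,-305,130,-3.1),(470,-170,130,0),(*cw(-157,-33),130,3.2)])
E
```

```text
cur [ 487.4 -304.7   63.2   -3.1] tilt 0.01 t 44.45
(487.5, -305, 130, -3.1) -> [ 0.     0.001 -0.223] [ 0.  0. -0.]
(470, -170, 130, 0) -> [-0.083 -0.446 -0.   ] [ 0.     0.    -0.052]
(np.float64(450.5869096882034), np.float64(-32.41252150193209), 130, 3.2) -> [-0.065 -0.459 -0.   ] [ 0.     0.    -0.053]
```

>>> jog_arm(moves=[0, 0, -0.02, 0, 0, 0, -1, 0, 0, -0.06, 0, 0, 0, -1, 0, 0, -0.1, 0, 0, 0, -1, 0, 0, -0.14, 0, 0, 0, -1, 0, 0, -0.18, 0, 0, 0, -1, 0, 0, -0.22, 0, 0, 0, -1, 0, 0, -0.24, 0, 0, 0, -1, 0, 0, -0.24, 0, 0, 0, -1])

```text
time: 45.45
position: [0.4876, -0.305, 0.1358]
tool_rot: [3.14, -0.086, 0.001]
ft_force: [-0.0, -0.3, -4.0]
grip_width: 0.295
grip_force: 60.0
```

```bash
python3 - <<'E'
from plan import *
s=cur()[1]; print(s['ft_force'],s['torque'],s['grip_width'])
im=shot('scene'); c=cv2.cvtColor(im['pixels'],cv2.COLOR_RGB2BGR)[120:300,160:400]
cv2.imwrite('pics/e.png',cv2.resize(c,None,fx=3.3,fy=3.3,interpolation=cv2.INTER_CUBIC))
E
```

```text
[-0.0353644  -0.29749824 -3.98822165] [0.07663827 0.25206622 0.00882095] 0.29540993632355994
```

View pics/e.png

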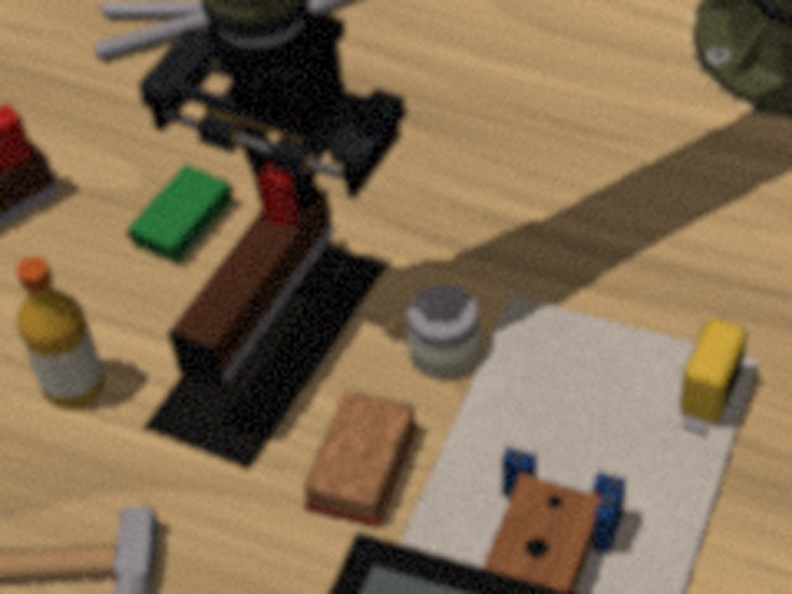

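The block is held level and the bystanders are untouched. Carrying it over to the deck.

>>> jog_arm(moves=[-0.01, -0.05, -0.02, 0, 0, -0.01, -1, -0.025, -0.13, -0.02, 0, 0, -0.02, -1, -0.04, -0.22, -0.02, 0, 0, -0.03, -1, -0.06, -0.31, -0.02, 0, 0, -0.04, -1, -0.075, -0.4, -0.02, 0, 0, -0.05, -1, -0.083, -0.446, -0.02, 0, 0, -0.052, -1, -0.083, -0.446, -0.02, 0, 0, -0.052, -1, -0.083, -0.446, -0.02, 0, 0, -0.052, -1])

```text
time: 46.5
position: [0.4698, -0.171, 0.1414]
tool_rot: [3.141, -0.002, 0.001]
ft_force: [0.4, -0.5, -4.6]
grip_width: 0.299
grip_force: 60.0
```

```bash
python3 - <<'E'
from plan import *
plan([(*cw(-166,-33),140,3.2),(*cw(-166,-33),69,3.2)])
E
```

```text
cur [ 4.698e+02 -1.710e+02  1.414e+02 -1.000e-01] tilt 0.06 t 46.5
(np.float64(441.6009428105656), np.float64(-32.91491504687056), 140, 3.2) -> [-0.095 -0.46   0.005] [ 0.     0.    -0.055]
(np.float64(441.6009428105656), np.float64(-32.91491504687056), 69, 3.2) -> [-0.    -0.     0.237] [0. 0. 0.]
```

>>> jog_arm(moves=[-0.01, -0.05, 0, 0, 0, -0.01, -1, -0.027, -0.13, 0, 0, 0, -0.02, -1, -0.045, -0.22, 0, 0, 0, -0.03, -1, -0.065, -0.32, 0, 0, 0, -0.04, -1, -0.085, -0.41, 0, 0, 0, -0.055, -1, -0.095, -0.46, 0, 0, 0, -0.055, -1, -0.095, -0.46, 0, 0, 0, -0.055, -1, -0.095, -0.46, 0, 0, 0, -0.055, -1])

```text
time: 47.5
position: [0.4415, -0.0328, 0.1413]
tool_rot: [3.14, 0.088, 0.0]
ft_force: [-1.5, 0.2, -2.6]
grip_width: 0.295
grip_force: 60.0
```

```bash
python3 - <<'E'
from plan import *
print(incorner(cur()[0]),cur()[1]['torque'])
plan([(*cw(-166,-33),80,3.2),(*cw(-166,-33),69,3.2)])
E
```

```text
[-166.1  -32.9] [0.01589292 0.2534091  0.02469683]
cur [441.5 -32.8 141.3   3.2] tilt 0.04 t 47.5
(np.float64(441.6009428105656), np.float64(-32.91491504687056), 80, 3.2) -> [0.    0.    0.204] [ 0. -0.  0.]
(np.float64(441.6009428105656), np.float64(-32.91491504687056), 69, 3.2) -> [-0.    -0.     0.037] [0. 0. 0.]
```

>>> jog_arm(moves=[0, 0, 0.03, 0, 0, 0, -1, 0, 0, 0.08, 0, 0, 0, -1, 0, 0, 0.13, 0, 0, 0, -1, 0, 0, 0.17, 0, 0, 0, -1, 0, 0, 0.204, 0, 0, 0, -1, 0, 0, 0.225, 0, 0, 0, -1, 0, 0, 0.239, 0, 0, 0, -1, 0, 0, 0.239, 0, 0, 0, -1])

```text
time: 48.5
position: [0.4413, -0.0318, 0.0695]
tool_rot: [3.14, 0.09, -0.0]
ft_force: [0.8, 0.1, -3.5]
grip_width: 0.292
grip_force: 60.0
```

>>> jog_arm(moves=[0, 0, 0.003, 0, 0, 0, -1, 0, 0, 0.004, 0, 0, 0, -1, 0, 0, 0.004, 0, 0, 0, -1, 0, 0, 0.004, 0, 0, 0, -1, 0, 0, 0.004, 0, 0, 0, -1, 0, 0, 0.004, 0, 0, 0, -1, 0, 0, 0.004, 0, 0, 0, -1, 0, 0, 0.004, 0, 0, 0, -1])

```text
time: 49.5
position: [0.4415, -0.0319, 0.0684]
tool_rot: [3.14, 0.09, 0.0]
ft_force: [-0.2, 0.7, -2.6]
grip_width: 0.292
grip_force: 60.0
```

```bash
python3 - <<'E'
from plan import *
s,st,t=cur(); print(np.round(s,1),incorner(s),st['ft_force'],st['torque'])
im=shot('scene'); c=cv2.cvtColor(im['pixels'],cv2.COLOR_RGB2BGR)[160:340,230:470]
cv2.imwrite('pics/f.png',cv2.resize(c,None,fx=3.3,fy=3.3,interpolation=cv2.INTER_CUBIC))
E
```

```text
[441.5 -31.9  68.4   3.3] [-166.1  -32. ] [-0.19241782  0.69492236 -2.58220802] [-0.02245292  0.10616572 -0.00861842]
```

View pics/f.png

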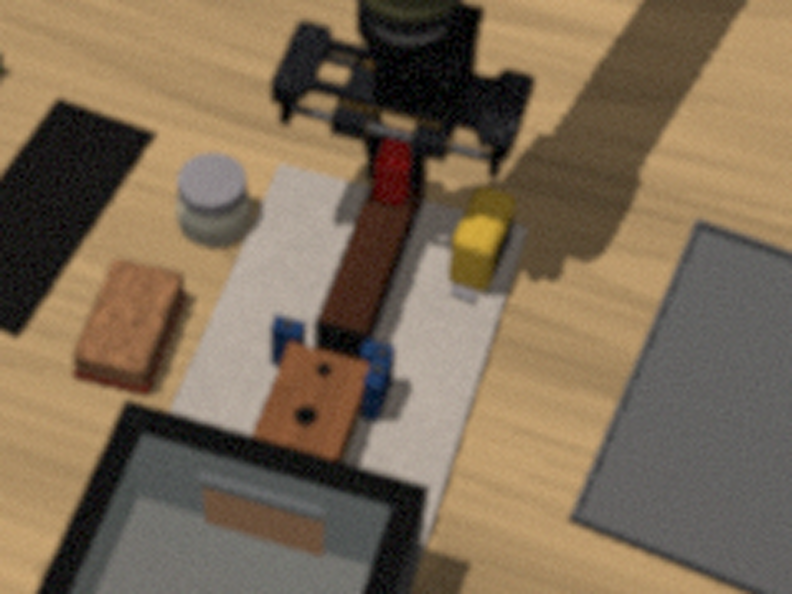

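The block is down on the deck, aligned with the slot, and its front is just behind the stop. I'll ease it through the slot up to contact.

>>> jog_arm(moves=[0.01, 0.002, 0, 0, 0, 0.002, -1, 0.02, 0.002, 0, 0, 0, 0.002, -1, 0.03, 0.002, 0, 0, 0, 0.002, -1, 0.04, 0.002, 0, 0, 0, 0.002, -1, 0.05, 0.002, 0, 0, 0, 0.002, -1, 0.06, 0.002, 0, 0, 0, 0.002, -1, 0.07, 0.002, 0, 0, 0, 0.002, -1, 0.08, 0.002, 0, 0, 0, 0.002, -1])

```text
time: 50.55
position: [0.4651, -0.0311, 0.0683]
tool_rot: [3.14, 0.087, -0.001]
ft_force: [-3.6, -0.3, -0.0]
grip_width: 0.294
grip_force: 60.0
```

```bash
python3 - <<'E'
from plan import *
s,st,t=cur(); print(np.round(s,1),incorner(s),st['ft_force'],st['torque'],t)
E
```

```text
[465.1 -31.1  68.3   3.2] [-142.4  -32.5] [-3.62675027 -0.28211009 -0.01549066] [-0.04430108  0.82955322 -0.01167571] 0.04581864440003458
```

>>> jog_arm(moves=[0.03, 0, 0, 0, 0, 0, -1, 0.06, 0, 0, 0, 0, 0, -1, 0.09, 0, 0, 0, 0, 0, -1, 0.12, 0, 0, 0, 0, 0, -1, 0.15, 0, 0, 0, 0, 0, -1, 0.18, 0, 0, 0, 0, 0, -1, 0.21, 0, 0, 0, 0, 0, -1, 0.24, 0, 0, 0, 0, 0, -1])

```text
time: 51.55
position: [0.537, -0.0271, 0.0682]
tool_rot: [3.14, 0.087, -0.003]
ft_force: [-7.1, 0.2, 2.6]
grip_width: 0.295
grip_force: 60.0
```

```bash
python3 - <<'E'
from plan import *
s,st,t=cur(); print(np.round(s,1),incorner(s),st['ft_force'],st['torque'],t)
E
```

```text
[537.  -27.1  68.2   3.2] [-70.5 -32.5] [-7.10103038  0.21530827  2.6403203 ] [-0.09605838  1.32997744 -0.08568353] 0.11726706446913773
```

>>> jog_arm(moves=[0.03, 0, 0, 0, 0, 0, -1, 0.06, 0, 0, 0, 0, 0, -1, 0.09, 0, 0, 0, 0, 0, -1, 0.12, 0, 0, 0, 0, 0, -1, 0.15, 0, 0, 0, 0, 0, -1, 0.18, 0, 0, 0, 0, 0, -1, 0.21, 0, 0, 0, 0, 0, -1, 0.24, 0, 0, 0, 0, 0, -1])

```text
time: 52.55
position: [0.6091, -0.0231, 0.0683]
tool_rot: [3.14, 0.087, -0.002]
ft_force: [-5.9, 0.2, 1.8]
grip_width: 0.29
grip_force: 60.0
```

```bash
python3 - <<'E'
from plan import *
s,st,t=cur(); print(np.round(s,1),incorner(s),st['ft_force'],st['torque'],t)
im=shot('scene'); c=cv2.cvtColor(im['pixels'],cv2.COLOR_RGB2BGR)[180:440,210:450]
cv2.imwrite('pics/g.png',cv2.resize(c,None,fx=2.3,fy=2.3,interpolation=cv2.INTER_CUBIC))
E
```

```text
[609.1 -23.1  68.3   3.2] [  1.8 -32.6] [-5.85695641  0.15268333  1.8070654 ] [-0.06451887  1.2498612  -0.05798606] 0.08681063558554535
```

View pics/g.png

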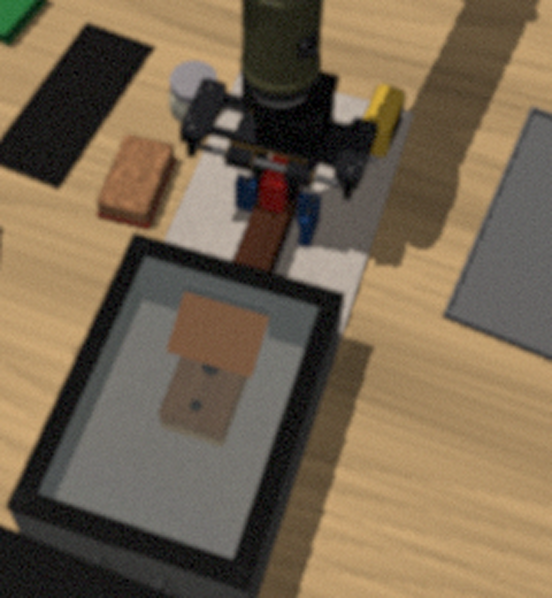

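The pile is inside under the lifted orange flap and still neat. Finishing the stroke and then drawing the block back.

>>> jog_arm(moves=[0.03, 0, 0, 0, 0, 0, -1, 0.06, 0, 0, 0, 0, 0, -1, 0.09, 0, 0, 0, 0, 0, -1, 0.12, 0, 0, 0, 0, 0, -1, 0.15, 0, 0, 0, 0, 0, -1, 0.18, 0, 0, 0, 0, 0, -1, 0.205, 0, 0, 0, 0, 0, -1, 0.23, 0, 0, 0, 0, 0, -1])

```text
time: 53.6
position: [0.6777, -0.0194, 0.0682]
tool_rot: [3.14, 0.087, -0.003]
ft_force: [-5.7, -0.4, 2.0]
grip_width: 0.295
grip_force: 60.0
```

>>> jog_arm(moves=[0.015, 0, 0, 0, 0, 0, -1, 0.028, 0, 0, 0, 0, 0, -1, 0.038, 0, 0, 0, 0, 0, -1, 0.044, 0, 0, 0, 0, 0, -1, 0.048, 0, 0, 0, 0, 0, -1, 0.05, 0, 0, 0, 0, 0, -1, 0.05, 0, 0, 0, 0, 0, -1, 0.05, 0, 0, 0, 0, 0, -1])

```text
time: 54.6
position: [0.6927, -0.0186, 0.0683]
tool_rot: [3.14, 0.087, -0.002]
ft_force: [-6.7, 0.6, 2.2]
grip_width: 0.295
grip_force: 60.0
```

>>> jog_arm(moves=[-0.01, 0, 0, 0, 0, 0, -1, -0.03, 0, 0, 0, 0, 0, -1, -0.06, 0, 0, 0, 0, 0, -1, -0.1, 0, 0, 0, 0, 0, -1, -0.15, 0, 0, 0, 0, 0, -1, -0.2, 0, 0, 0, 0, 0, -1, -0.25, 0, 0, 0, 0, 0, -1, -0.3, 0, 0, 0, 0, 0, -1])

```text
time: 55.6
position: [0.6016, -0.0236, 0.0684]
tool_rot: [3.14, 0.087, -0.001]
ft_force: [1.1, -0.1, -3.3]
grip_width: 0.295
grip_force: 60.0
```

```bash
python3 - <<'E'
from plan import *
s,st,t=cur(); print(np.round(s,1),incorner(s),st['ft_force'],st['torque'],t)
plan([(*cw(-166,-33),68.3,3.2)])
im=shot('scene'); c=cv2.cvtColor(im['pixels'],cv2.COLOR_RGB2BGR)[180:440,210:450]
cv2.imwrite('pics/i.png',cv2.resize(c,None,fx=2.3,fy=2.3,interpolation=cv2.INTER_CUBIC))
E
```

```text
[601.6 -23.6  68.4   3.2] [ -5.7 -32.6] [ 1.10429172 -0.06300915 -3.30503056] [ 0.03190566 -0.06002787  0.04393698] 0.03054182135586412
cur [601.6 -23.6  68.4   3.2] tilt 0.03 t 55.6
(np.float64(441.6009428105656), np.float64(-32.91491504687056), 68.3, 3.2) -> [-0.534  0.002  0.   ] [-0.     0.    -0.001]
```

View pics/i.png

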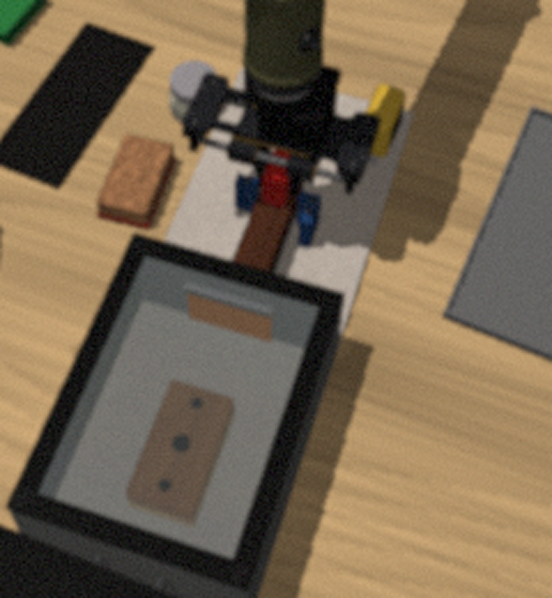

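The pile is neat beyond the flap, which hangs nearly vertical. Withdrawing the block.

>>> jog_arm(moves=[-0.06, 0, 0, 0, 0, 0, -1, -0.13, 0, 0, 0, 0, 0, -1, -0.2, 0, 0, 0, 0, 0, -1, -0.28, 0, 0, 0, 0, 0, -1, -0.36, 0, 0, 0, 0, 0, -1, -0.44, 0, 0, 0, 0, 0, -1, -0.5, 0, 0, 0, 0, 0, -1, -0.53, 0, 0, 0, 0, 0, -1])

```text
time: 56.65
position: [0.4433, -0.0324, 0.0685]
tool_rot: [3.14, 0.086, 0.0]
ft_force: [1.6, 0.4, -3.3]
grip_width: 0.294
grip_force: 60.0
```

>>> jog_arm(moves=[0, 0, -0.02, 0, 0, 0, -1, 0, 0, -0.06, 0, 0, 0, -1, 0, 0, -0.1, 0, 0, 0, -1, 0, 0, -0.14, 0, 0, 0, -1, 0, 0, -0.18, 0, 0, 0, -1, 0, 0, -0.22, 0, 0, 0, -1, 0, 0, -0.25, 0, 0, 0, -1, 0, 0, -0.25, 0, 0, 0, -1])

```text
time: 57.65
position: [0.445, -0.0323, 0.1442]
tool_rot: [3.14, 0.087, 0.003]
ft_force: [-0.8, 0.2, -2.5]
grip_width: 0.29
grip_force: 60.0
```

```bash
python3 - <<'E'
from plan import *
s,st,t=cur(); print(np.round(s,1),incorner(s),st['ft_force'],st['torque'],t)
h=np.array([534.5,-314.8])-60*np.array([np.cos(np.radians(-3.2)),np.sin(np.radians(-3.2))]); print(h)
plan([(460,-170,142,0),(*h,142,-3.2),(*h,64,-3.2)])
im=shot('scene'); c=cv2.cvtColor(im['pixels'],cv2.COLOR_RGB2BGR)[180:440,210:450]
cv2.imwrite('pics/j.png',cv2.resize(c,None,fx=2.3,fy=2.3,interpolation=cv2.INTER_CUBIC))
E
```

```text
[445.  -32.3 144.2   3.2] [-162.6  -32.6] [-0.76025053  0.19649109 -2.52704745] [0.04160608 0.21837423 0.05670541] 0.09606106610303669
[ 474.59355415 -311.4507097 ]
cur [445.  -32.3 144.2   3.2] tilt 0.1 t 57.65
(460, -170, 142, 0) -> [0.025 0.461 0.007] [ 0.    -0.     0.053]
(np.float64(474.5935541490811), np.float64(-311.4507097004102), 142, -3.2) -> [0.049 0.472 0.   ] [ 0.    -0.     0.053]
(np.float64(474.5935541490811), np.float64(-311.4507097004102), 64, -3.2) -> [ 0.   -0.    0.26] [0. 0. 0.]
```

View pics/j.png

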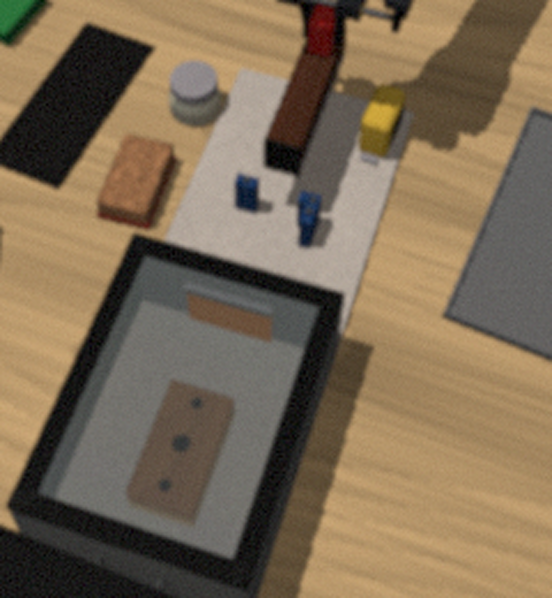

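The flap is shut behind the pile and the block is lifted clear. Returning it to the mat.

>>> jog_arm(moves=[0.003, 0.05, 0, 0, 0, 0.01, -1, 0.008, 0.13, 0, 0, 0, 0.02, -1, 0.013, 0.22, 0, 0, 0, 0.03, -1, 0.018, 0.32, 0, 0, 0, 0.04, -1, 0.023, 0.41, 0, 0, 0, 0.053, -1, 0.025, 0.461, 0, 0, 0, 0.053, -1, 0.025, 0.461, 0, 0, 0, 0.053, -1, 0.025, 0.461, 0, 0, 0, 0.053, -1])

```text
time: 58.7
position: [0.4595, -0.1686, 0.1432]
tool_rot: [-3.141, -0.002, 0.001]
ft_force: [0.7, 0.2, -2.7]
grip_width: 0.294
grip_force: 60.0
```

>>> jog_arm(moves=[0.005, 0.05, 0, 0, 0, 0.01, -1, 0.013, 0.13, 0, 0, 0, 0.02, -1, 0.022, 0.22, 0, 0, 0, 0.03, -1, 0.032, 0.32, 0, 0, 0, 0.04, -1, 0.042, 0.41, 0, 0, 0, 0.053, -1, 0.049, 0.472, 0, 0, 0, 0.053, -1, 0.049, 0.472, 0, 0, 0, 0.053, -1, 0.049, 0.472, 0, 0, 0, 0.053, -1])

```text
time: 59.7
position: [0.4743, -0.3104, 0.1431]
tool_rot: [-3.139, 0.086, 0.001]
ft_force: [0.8, 1.1, -4.8]
grip_width: 0.296
grip_force: 60.0
```

```bash
python3 - <<'E'
from plan import *
s,st,t=cur(); print(st['torque'],st['grip_width'])
plan([(474.6,-311.5,64.5,-3.2)])
E
```

```text
[0.12356309 0.20604268 0.00419535] 0.2964052139529582
cur [ 474.3 -310.4  143.1   -3.1] tilt 0.07 t 59.7
(474.6, -311.5, 64.5, -3.2) -> [0.001 0.004 0.262] [ 0.    -0.     0.001]
```

>>> jog_arm(moves=[0.001, 0.003, 0.04, 0, 0, 0, -1, 0.001, 0.003, 0.09, 0, 0, 0, -1, 0.001, 0.003, 0.14, 0, 0, 0, -1, 0.001, 0.003, 0.18, 0, 0, 0, -1, 0.001, 0.003, 0.22, 0, 0, 0, -1, 0.001, 0.003, 0.245, 0, 0, 0, -1, 0.001, 0.003, 0.258, 0, 0, 0, -1, 0.001, 0.003, 0.262, 0, 0, 0, -1])

```text
time: 60.7
position: [0.4745, -0.3125, 0.0647]
tool_rot: [3.14, -0.087, 0.0]
ft_force: [0.4, 0.3, -3.6]
grip_width: 0.293
grip_force: 60.0
```

>>> jog_arm(moves=[0, 0, 0.003, 0, 0, 0, -1, 0, 0, 0.004, 0, 0, 0, -1, 0, 0, 0.004, 0, 0, 0, -1, 0, 0, 0.004, 0, 0, 0, -0.3, 0, 0, 0.004, 0, 0, 0, 0, 0, 0, 0.004, 0, 0, 0, 0.5, 0, 0, 0.004, 0, 0, 0, 1, 0, 0, 0.004, 0, 0, 0, 1])

```text
time: 61.7
position: [0.4745, -0.3125, 0.0637]
tool_rot: [3.14, -0.088, 0.0]
ft_force: [0.3, -0.3, -0.7]
grip_width: 0.717
grip_force: 0.0
```

>>> jog_arm(moves=[0, 0, 0, 0, 0, 0, 1, 0, 0, 0, 0, 0, 0, 1, 0, 0, 0, 0, 0, 0, 1, 0, 0, -0.1, 0, 0, 0, 1, 0, 0, -0.25, 0, 0, 0, 1, 0, 0, -0.4, 0, 0, 0, 1, 0, 0, -0.5, 0, 0, 0, 1, 0, 0, -0.5, 0, 0, 0, 1])

```text
time: 62.7
position: [0.4759, -0.3134, 0.2166]
tool_rot: [3.137, -0.087, 0.008]
ft_force: [0.1, 0.3, -1.2]
grip_width: 0.998
grip_force: 0.0
```

>>> jog_arm(moves=[-0.1, 0.6, 0, 0, 0, 0, 1, -0.1, 0.6, 0, 0, 0, 0, 1, -0.1, 0.6, 0, 0, 0, 0, 1, -0.1, 0.6, 0, 0, 0, 0, 1, -0.1, 0.6, 0, 0, 0, 0, 1, -0.1, 0.6, 0, 0, 0, 0, 1, -0.1, 0.6, 0, 0, 0, 0, 1, -0.1, 0.6, 0, 0, 0, 0, 1])

```text
time: 63.7
position: [0.435, -0.4898, 0.2138]
tool_rot: [3.14, -0.085, 0.001]
ft_force: [0.3, 0.2, -0.6]
grip_width: 1.001
grip_force: 0.0
```

```bash
python3 - <<'E'
from m import *
im=shot('top'); p=im['pixels']; hsv=cv2.cvtColor(p,cv2.COLOR_RGB2HSV)
H,S,V=[hsv[...,i].astype(int) for i in range(3)]
M=lambda c:(c*255).astype(np.uint8)
show('body',rect(im,M(((H<15)|(H>170))&(S>100)&(V>30)&(V<110)),.053,(384,215,428,312)))
show('red',rect(im,M(((H<6)|(H>174))&(S>150)&(V>80)),.1,(380,215,450,310)))
shot('scene','k.png')
E
```

```text
body px (412, 237, 16, 68) cen [ 529.3 -352.1] rectc [ 516.7 -352. ] size [ 39.3 179. ] yaw -2.4
red px (418, 284, 10, 16) cen [ 459.6 -349.6] rectc [ 459.2 -350.8] size [23.2 39. ] yaw -0.7
```

View pics/k.png

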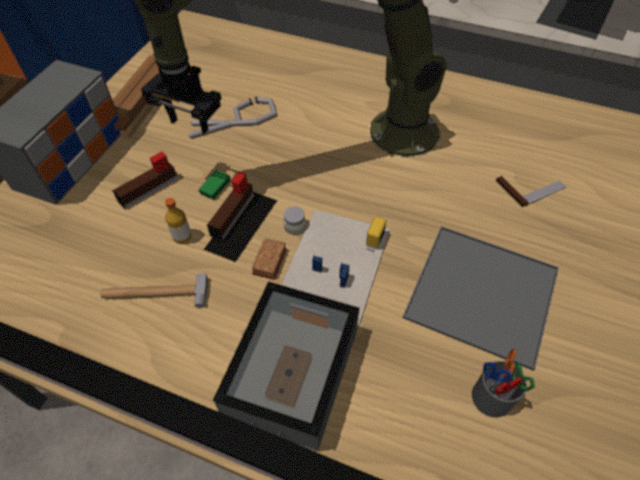

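The block was knocked aside after I set it down: its handle is now at about (459,-350) mm, roughly 40 mm off the mat centre. I'll measure it again and regrasp it.

```bash
python3 - <<'E'
from m import *
from plan import *
im=shot('top'); p=im['pixels']; hsv=cv2.cvtColor(p,cv2.COLOR_RGB2HSV)
H,S,V=[hsv[...,i].astype(int) for i in range(3)]
M=lambda c:(c*255).astype(np.uint8)
show('body',rect(im,M(((H<15)|(H>170))&(S>100)&(V>30)&(V<110)),.053,(395,225,445,315)))
show('red',rect(im,M(((H<6)|(H>174))&(S>150)&(V>80)),.1,(395,225,445,315)))
show('green',rect(im,M((H>45)&(H<80)&(S>120)),.028,(430,270,480,330)))
plan([(459.5,-350,150,-2.8),(459.5,-350,64,-2.8)])
E
```

```text
body px (412, 237, 16, 67) cen [ 529.9 -352. ] rectc [ 518.1 -352. ] size [ 39.3 176.2] yaw -2.4
red px (418, 284, 10, 16) cen [ 459.4 -349.7] rectc [ 459.2 -350.8] size [23.2 39. ] yaw -0.7
green px (444, 283, 17, 34) cen [ 440.1 -443. ] rectc [ 440.  -441.9] size [43.  88.4] yaw -1.1
cur [ 434.6 -490.3  213.8   -3.2] tilt 0.02 t 63.85
(459.5, -350, 150, -2.8) -> [ 0.057 -0.471  0.213] [-0.     0.    -0.006]
(459.5, -350, 64, -2.8) -> [ 0.    -0.     0.287] [0. 0. 0.]
```

>>> jog_arm(moves=[0.057, -0.471, 0.1, 0, 0, -0.006, 1, 0.057, -0.471, 0.2, 0, 0, -0.006, 1, 0.057, -0.471, 0.213, 0, 0, -0.006, 1, 0.057, -0.471, 0.213, 0, 0, -0.006, 1, 0.057, -0.471, 0.213, 0, 0, -0.006, 1, 0.057, -0.471, 0.213, 0, 0, -0.006, 1, 0.057, -0.471, 0.213, 0, 0, -0.006, 1, 0.057, -0.471, 0.213, 0, 0, -0.006, 1])

```text
time: 64.85
position: [0.4593, -0.351, 0.1499]
tool_rot: [3.14, -0.079, 0.0]
ft_force: [-0.6, -0.4, 0.3]
grip_width: 1.0
grip_force: 0.0
```

```bash
python3 - <<'E'
from plan import *
plan([(459.5,-350,64,-2.8),(459.5,-350,84,-2.8),(475,-312,84,-3.2)])
E
```

```text
cur [ 459.3 -351.   149.9   -2.9] tilt 0.03 t 64.85
(459.5, -350, 64, -2.8) -> [ 0.001 -0.003  0.286] [ 0.     0.    -0.001]
(459.5, -350, 84, -2.8) -> [ 0.     0.    -0.067] [0. 0. 0.]
(475, -312, 84, -3.2) -> [ 0.045 -0.129 -0.   ] [ 0.    -0.     0.007]
```

>>> jog_arm(moves=[0.001, -0.003, 0.1, 0, 0, 0, 1, 0.001, -0.003, 0.2, 0, 0, 0, 1, 0.001, -0.003, 0.27, 0, 0, 0, 1, 0.001, -0.003, 0.286, 0, 0, 0, 1, 0.001, -0.003, 0.286, 0, 0, 0, -1, 0.001, -0.003, 0.286, 0, 0, 0, -1, 0.001, -0.003, 0.286, 0, 0, 0, -1, 0.001, -0.003, 0.286, 0, 0, 0, -1])

```text
time: 65.85
position: [0.46, -0.3497, 0.0644]
tool_rot: [3.14, -0.078, 0.001]
ft_force: [0.9, -0.0, 0.3]
grip_width: 0.631
grip_force: 0.0
```

>>> jog_arm(moves=[0, 0, 0, 0, 0, 0, -1, 0, 0, 0, 0, 0, 0, -1, 0, 0, 0, 0, 0, 0, -1, 0, 0, 0, 0, 0, 0, -1, 0, 0, 0, 0, 0, 0, -1, 0, 0, -0.03, 0, 0, 0, -1, 0, 0, -0.067, 0, 0, 0, -1, 0, 0, -0.067, 0, 0, 0, -1])

```text
time: 66.85
position: [0.4605, -0.3499, 0.0853]
tool_rot: [3.139, -0.077, 0.003]
ft_force: [0.8, -0.4, -3.4]
grip_width: 0.294
grip_force: 59.8
```

>>> jog_arm(moves=[0.01, -0.03, 0, 0, 0, 0, -1, 0.025, -0.07, 0, 0, 0, 0, -1, 0.04, -0.11, 0, 0, 0, 0.007, -1, 0.045, -0.129, 0, 0, 0, 0.007, -1, 0.045, -0.129, 0, 0, 0, 0.007, -1, 0.045, -0.129, 0, 0, 0, 0.007, -1, 0.045, -0.129, 0, 0, 0, 0.007, -1, 0.045, -0.129, 0, 0, 0, 0.007, -1])

```text
time: 67.85
position: [0.4749, -0.3119, 0.0839]
tool_rot: [3.14, -0.09, -0.0]
ft_force: [0.6, 0.2, -4.2]
grip_width: 0.291
grip_force: 59.8
```

```bash
python3 - <<'E'
from plan import *
s,st,t=cur(); print(st['torque'],st['grip_width'])
plan([(475,-312,64.5,-3.2)])
E
```

```text
[0.12304067 0.21942495 0.03713946] 0.29101560998581294
cur [ 474.9 -311.9   83.9   -3.3] tilt 0.01 t 67.85
(475, -312, 64.5, -3.2) -> [0.    0.    0.065] [ 0.     0.    -0.001]
```

>>> jog_arm(moves=[0, 0, 0.02, 0, 0, 0, -1, 0, 0, 0.04, 0, 0, 0, -1, 0, 0, 0.055, 0, 0, 0, -1, 0, 0, 0.062, 0, 0, 0, -1, 0, 0, 0.067, 0, 0, 0, -1, 0, 0, 0.069, 0, 0, 0, -1, 0, 0, 0.069, 0, 0, 0, -1, 0, 0, 0.069, 0, 0, 0, -1])

```text
time: 68.85
position: [0.4752, -0.3116, 0.0638]
tool_rot: [3.14, -0.089, 0.0]
ft_force: [-2.0, 0.9, 2.0]
grip_width: 0.289
grip_force: 59.9
```

>>> jog_arm(moves=[0, 0, 0, 0, 0, 0, -0.3, 0, 0, 0, 0, 0, 0, 0.2, 0, 0, 0, 0, 0, 0, 0.6, 0, 0, 0, 0, 0, 0, 1, 0, 0, 0, 0, 0, 0, 1, 0, 0, 0, 0, 0, 0, 1, 0, 0, 0, 0, 0, 0, 1, 0, 0, 0, 0, 0, 0, 1])

```text
time: 69.85
position: [0.4751, -0.3115, 0.0632]
tool_rot: [3.14, -0.089, -0.0]
ft_force: [-0.2, -0.1, 0.3]
grip_width: 0.984
grip_force: 0.0
```

>>> jog_arm(moves=[0, 0, -0.05, 0, 0, 0, 1, 0, 0, -0.15, 0, 0, 0, 1, 0, 0, -0.25, 0, 0, 0, 1, 0, 0, -0.4, 0, 0, 0, 1, 0, 0, -0.5, 0, 0, 0, 1, 0, 0, -0.5, 0, 0, 0, 1, 0, 0, -0.5, 0, 0, 0, 1, 0, 0, -0.5, 0, 0, 0, 1])

```text
time: 70.85
position: [0.4744, -0.311, 0.2119]
tool_rot: [-3.139, 0.089, 0.003]
ft_force: [-0.5, -0.8, 0.7]
grip_width: 1.0
grip_force: 0.0
```

>>> jog_arm(moves=[-0.1, 0.6, 0, 0, 0, 0, 1, -0.1, 0.6, 0, 0, 0, 0, 1, -0.1, 0.6, 0, 0, 0, 0, 1, -0.1, 0.6, 0, 0, 0, 0, 1, -0.1, 0.6, 0, 0, 0, 0, 1, -0.1, 0.6, 0, 0, 0, 0, 1, -0.1, 0.6, 0, 0, 0, 0, 1, -0.1, 0.6, 0, 0, 0, 0, 1])

```text
time: 71.85
position: [0.4355, -0.4887, 0.2136]
tool_rot: [3.14, -0.087, 0.001]
ft_force: [1.2, -0.8, 0.3]
grip_width: 0.997
grip_force: 0.0
```

>>> jog_arm(moves=[0, 0, 0, 0, 0, 0, 1, 0, 0, 0, 0, 0, 0, 1, 0, 0, 0, 0, 0, 0, 1, 0, 0, 0, 0, 0, 0, 1, 0, 0, 0, 0, 0, 0, 1, 0, 0, 0, 0, 0, 0, 1, 0, 0, 0, 0, 0, 0, 1, 0, 0, 0, 0, 0, 0, 1])

```text
time: 72.85
position: [0.435, -0.4895, 0.2133]
tool_rot: [3.14, -0.089, 0.0]
ft_force: [0.1, 0.1, -0.0]
grip_width: 0.997
grip_force: 0.0
```

```bash
python3 - <<'E'
from m import *
im=shot('top'); p=im['pixels']; hsv=cv2.cvtColor(p,cv2.COLOR_RGB2HSV)
H,S,V=[hsv[...,i].astype(int) for i in range(3)]
M=lambda c:(c*255).astype(np.uint8)
show('body',rect(im,M(((H<15)|(H>170))&(S>100)&(V>30)&(V<110)),.053,(384,215,440,315)))
show('red',rect(im,M(((H<6)|(H>174))&(S>150)&(V>80)),.1,(380,215,450,315)))
im=shot('scene'); c=cv2.cvtColor(im['pixels'],cv2.COLOR_RGB2BGR)[130:450,140:460]
cv2.imwrite('pics/l.png',cv2.resize(c,None,fx=1.8,fy=1.8,interpolation=cv2.INTER_CUBIC))
E
```

```text
body px (398, 232, 18, 67) cen [ 534.2 -316.8] rectc [ 531.6 -315.9] size [ 43.1 177.6] yaw -2.8
red px (402, 277, 11, 19) cen [ 472.3 -312. ] rectc [ 473.2 -311. ] size [25.8 46.4] yaw -0.6
```

View pics/l.png

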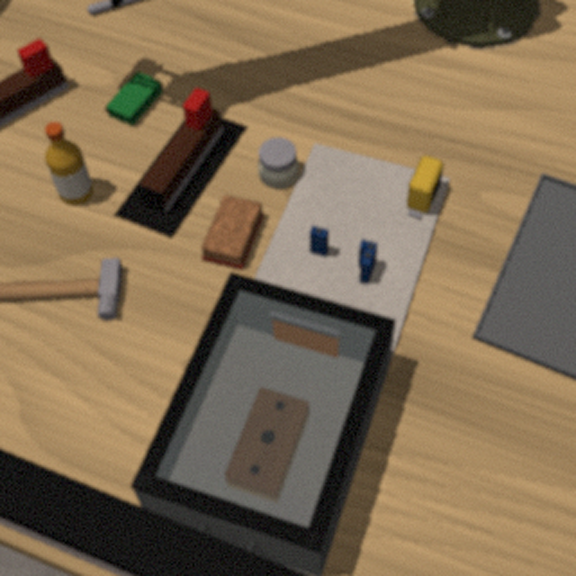

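The block stands centred on its mat, within about 4 mm. The pile is neat inside the hatch, the flap is shut and the bystanders are in place. Handing in.

```bash
python3 -c "
from bench import ctrl
print(ctrl.close_job())"
```

```text
the job is handed in; nothing more can be done
None
```

I handed the job in at about 73 s: the last pictures show the three boards in one neat pile inside the hatch with the flap shut, the push block within about 4 mm of its mat's centre (it was knocked aside once and reset), and the bystanders in place, but no verdict came back.

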